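# Ease the retaining clip off the sample-changer rod

### The job

With the wedge from the mat, free the spring clip from the rod of the service stand: rest the wedge lightly on top of the rod between the white block and the clip, slide it along under the clip's upturned lip, always lightly on the rod, until the clip is spread out of its notch, and with the wedge still under it ease the clip along and off the rod's free end so that it comes to lie in the catch tray. Touch the clip with the wedge only, without pressing or driving hard and without bending the leaf wide open. Then stand the wedge upright on the mat again and leave everything else where it is.

Things in the scene. Friction and masses are not known exactly. Their poses are not given: they have to be found in the camera images.
- stand: Fixed service stand on levelling feet, 0 to 6 mm off the bench. Origin: underside of its base plate (310 x 84 x 6 mm), below the clip's middle as it starts. x runs along the rod to its free end, z up. White block, 70 mm wide, 70 high, at x = -170 to -135 mm; a 38 mm collar around the rod reaches x = -121, z = 54. Loads on the rod are kept gentle: under 14 N.
- rod_end (a point): Middle of the top edge of the rod's free end; axes as the stand's; 42 mm ahead of and 42 mm above the stand's origin. The rod is a level square steel bar, 16 mm wide, 14 mm high (top at stand z = 42 mm), running back from here to the block. In its top a cross notch, 10 mm long, 3 mm deep, 37 to 47 mm back from here.
- tray (a point): Centre of the catch tray's floor, under and beyond the rod's free end, 76 mm ahead of the stand's origin and 6 mm above it; axes as the stand's. Inside 118 mm (x) by 74 mm (y), rim 12 mm above this floor. 22 mm lie between this floor and the rod's underside.
- clip: Loose steel spring clip on the rod. Origin: middle of its saddle's underside (25 mm above the stand's origin at start); x to the rod's free end, z up. Saddle: channel x = -27 to +28 mm, 21.5 wide, 3 mm floor under the rod, walls to z = 16 (front 12 mm to 23.5). Over the rod a sprung leaf 14 wide, hinged at x = 27, z = 21.5; a tooth amid it sits in the notch and blocks the clip both ways.
- clip_leaf (a joint): Angle of the clip's leaf (rad): 0 with the tooth home in the notch, grows as the leaf is lifted; tooth clear at about 0.11 (wedge some 8 mm thick under the leaf's low point), 0.16 on the wedge's thickest part; bent beyond 0.22. Off the rod -0.02. The leaf pushes the wedge down with 2.4 N at 0, growing to 7 N at 0.16; driving the wedge in takes 2 to 12 N along the rod; over 20 N spoils the clip.
- lip (a point): Middle of the lower edge of the end of the leaf's upturned lip, where the wedge goes in, on the block's side of the clip: 33 mm behind the clip's origin and 3.8 mm above the rod's top at the start. From here the leaf's underside falls to its low point, 1.5 mm above the rod, 6.5 mm further in. Moves with the leaf.
- wedge_center (a point): Middle of the handle of the loose aluminium wedge, 70 g; x to the blade's nose, z up. Handle: upright block 24 (x) x 16 (y) x 58 (z) mm, to be held across its 16 mm. At its foot the blade, 16 wide, flat underside 29 mm below this point; nose 42 mm ahead, 2 mm thick; its top rises to 10 mm thick at 20 mm ahead and stays so back to the handle's front at 12 mm ahead.
- mat: Fixed grey plastic mat 200 (x) x 170 (y) x 3 mm on the bench. Origin: centre of its underside. The wedge stands on it at the start, with a screwdriver and a collar.
- driver: Screwdriver, 130 mm, lying on the mat. Leave alone.
- collar: Small steel collar, 28 mm diameter, 12 mm high, on the mat. Leave alone.
- pan_box: Clear box of sample pans, 60 x 60 x 22 mm, on the bench. Leave alone.
- jar: Amber jar, 52 mm diameter, 75 mm high, on the bench. Leave alone.
- weight: Brass weight, 30 mm diameter, 40 mm high, on the bench. Leave alone.
Things that resemble listed ones, but are neither listed nor needed, are in the scene too. What is shaped like the part that bears wedge_center but black is not meant.

How it is judged (in metres and radians):
On the way, in this order (a step that is already met when the one before it is completed fails the run):
1. the wedge, resting on the rod, spreads the clip (value of joint clip_leaf above 0.05 rad and contact force between wedge and stand above 0.3 N and contact force between wedge and clip above 0.3 N and x of clip in the frame of stand below 0.01 m), for 0.3 s.
2. the clip, still spread by the wedge, has slid at least 20 mm along the rod (x of clip in the frame of stand above 0.02 m and z of clip in the frame of stand above 0.015 m and value of joint clip_leaf above 0.05 rad and contact force between wedge and clip above 0.2 N), for 0.1 s.
At the end, for the whole second after the job is handed in: The clip lies still in the catch tray, off the rod (its origin over the tray, less than 21 mm above the stand's origin); the wedge stands upright (within 0.15 rad) on the mat, released (x of clip in the frame of stand between 0.05 and 0.14 m and y of clip in the frame of stand between -0.04 and 0.04 m and z of clip in the frame of stand below 0.021 m and linear speed of clip below 0.03 m/s and x of wedge_center in the frame of mat between -0.1 and 0.1 m and y of wedge_center in the frame of mat between -0.085 and 0.085 m and z of wedge_center in the frame of mat below 0.04 m and angle between wedge_center's own z axis and vertical below 0.15 rad); the robot touches nothing.
It fails at once if the wedge is pressed on the rod or the stand with more than 14 N (contact force between wedge and stand above 14 N).
It fails at once if the wedge is driven against the clip with more than 20 N (contact force between wedge and clip above 20 N).
It fails at once if the clip is bent open (leaf beyond 0.22 rad) (value of joint clip_leaf above 0.22 rad).
It fails at once if the fingers or the arm touch the clip (contact force between any of the fingers, the arm and clip above 0.5 N).
It fails at once if the screwdriver, collar, pan box, jar or weight is moved by more than 20 mm (distance of any of driver, collar, pan_box, jar, weight from where it was at the start of the episode above 0.02 m).
It also fails if it takes over 72 s, if anything falls off the work surface, if the arm or the gripper's body presses on something with over 40 N, if the wrist force passes 120 N, or if a joint passes its speed limit or range.

### The arm

A 6-joint arm with a two-finger parallel gripper is mounted at the origin on the work surface. World frame = base frame: x ahead of the robot, y to its left, z up, the work surface at z = 0. Lengths are in m, angles in degrees, forces in N, time in s.
With the tool pointing down it reaches from about 0.25 to 0.775 m from the base axis. Payload 4 kg.
Tool frame: the origin (TCP) lies at the very end of the fingers, on their centre line; the grasp point (between the pads) lies 19 mm behind it (bot.hold_point_z is the distance from the TCP to the grasp point, in m); z points along the fingers, x is the direction in which the jaws open and shut, and the axes are right-handed (so a half turn about z gives the same grasp; the last joint's range is limited). The gripper opens to 94 mm and grips with 3 to 60 N. Pads are 16 mm wide; open, the fingers measure 119 mm over their backs; the gripper's body (75 mm by 177 mm) begins 78 mm behind the grasp point.
Start: joints at [-80.793, 4.996, 78.535, -0, 96.463, -5.907], TCP at [0.143, -0.531, 0.206] pointing down, gripper open.
Joint ranges: [-177.83, 177.83], [-43.37, 116.18], [15.69, 146.23], [-61.86, 241.86], [9.47, 152.12], [-147.06, 147.06]. Speed limits (degrees/s): [159.86, 159.86, 180, 180, 180, 180].

### API

Orientations are given as a 3x3 rotation matrix whose columns are the frame's x, y, z axes.
In Python, from cell import bot, optics, boxes_of, masks_of gives the robot as it stands. The module is installed in compiled form; this text tells all that it offers.
- The arm moves only by the tool play_rows, never from a script. Its argument "targets" is text: rows parted by semicolons, each of 7 numbers parted by spaces: the turn, a rotation vector about the tool's x, y, z in rad, then the shift along the tool's x, y, z in cm, then the closure in counts, from 0 (fully open) to 255 (shut). A call has 1 to 20 rows; each row shifts and turns the commanded pose from where the row before left it, along the tool's axes as they then stand; what a row does not reach is not made up. A row lasts 1/10 s, in which the tool goes at most 50 mm and 8.59 degrees, less where a joint would pass 70% of its speed; a pose out of reach is approached as far as the arm can. A call with a gripper value outside its range is refused whole. The fingers move at their own pace and stop on an object; "newtons" is the grip in N (left out, the last holds). Time passes only in rows, so rows that do not move let the fingers close. It gives the time, the measured TCP pose, the force and the opening at its end, in the units of the state.
- bot.get_obs(): the state, without advancing time (a new reading comes with each control period).
- optics.grab_frame(name): name is "scene" or "side" or "wrist"; returns a dict with "image" (420x560x3 uint8, blue, green, red), "K" (3x3 intrinsics, pixels), "dist_coeffs" ([k1, k2, p1, p2, k3] as OpenCV has them; the pictures are not rectified), "pose" (4x4, takes a point from camera to world coordinates). Camera axes: x right, y up, looking along -z (the intrinsics and any distortion apply to the point x, -y, -z); pixel columns grow to the right and rows downward; lengths in m; the calibration is good to about 2 mm. A picture is of the moment at which its call begins. There is no depth.
- bot.finish_job(): hands the job in, once; it reports no verdict.
Trained networks look in the newest picture that a camera, given by its name, has taken for a name from the list of things; names that differ only in an ending like _2 or _b are one class to them, and where a whole thing is asked for, a point or a joint stands for the part that bears it (a point fixed in the world has none). Each returns a list of dicts, best first, with "confidence" (0 to 1); they miss things now and then, are a little off and sometimes report something else, mostly with a low value. They report only what shows in the picture. A call takes as long as a camera call. They do not tell look-alikes from the thing itself.
- boxes_of(camera, name): "extent" ([left, top, width, height] as shares, 0 to 1, of the picture: columns of its width, rows of its height, round what is visible of it).
- masks_of(camera, name): "region" (420x560 bool, what is visible of it) and "extent" ([left, top, width, height] as shares, 0 to 1, of the picture: columns of its width, rows of its height, round what is visible of it).
The state is a dict: "time": time; "qpos": joint angles; "qvel": joint speeds; "tau": joint torques, N m; "eef_pos": TCP position; "tcp_rot": TCP orientation; "ft_force": force on the tool from outside, world axes, zero at the start; "ft_torque": the same for the moment, N m; "finger_gap": opening from 0.0 (shut) to 1.0 (fully open).
Only numpy, scipy, OpenCV 4.12 (cv2) and the standard library are available. Lean on these libraries where they do the work, as an engineer would, in place of code of your own. Each camera call takes 0.05 s, during which the arm holds its last target.

## Working session

There is one attempt and no reset: what is moved stays moved. The work goes in short steps, Python scripts to look and compute and a tool call to move; the robot and the scene stay as the last step left them, time stands still between calls to the robot, and variables do not carry over. Pictures are saved under pics/ and viewed, and the job is handed in when it is done.

Besides the shell and the picture viewer there is one more tool, called after "Call:" by a JSON object that holds its "method" and its "body", one argument or row to a line. play_rows: Moves the arm, as the interface text tells. Its arguments: {"type":"object","properties":{"targets":{"type":"string"},"newtons":{"type":"number"}},"required":["targets"]}

```bash
mkdir -p pics; ls
python3 - <<'E'
from cell import bot, optics, boxes_of, masks_of
import cv2
o=bot.get_obs(); print(o)
print(bot.hold_point_z)
for c in ["scene","side","wrist"]:
    f=optics.grab_frame(c); cv2.imwrite(f"pics/{c}0.png",f["image"]); print(c,f["K"],f["dist_coeffs"],f["pose"])
E
```

```text
pics
{'time': 0.0, 'qpos': array([-8.07930108e+01,  5.04000118e+00,  7.86230485e+01, -2.07438012e-03,
        9.64616956e+01, -5.90771265e+00]), 'qvel': array([-0.02081398, -0.00280671,  0.04305153,  0.07391526,  0.08172426,
        0.0695216 ]), 'tau': array([ 2.15772452e-03, -3.40171766e+01, -3.02423501e+01,  7.21268984e-02,
        3.30118812e-02, -1.76245230e-04]), 'eef_pos': array([ 0.14330608, -0.53044748,  0.20431067]), 'tcp_rot': array([[ 2.60747925e-01, -9.65406843e-01, -3.83869236e-04],
       [-9.65404482e-01, -2.60748139e-01,  2.14340972e-03],
       [-2.16935560e-03, -1.88300554e-04, -9.99997629e-01]]), 'ft_force': array([ 0.07877235, -0.52289295,  0.74960081]), 'ft_torque': array([-0.04712991,  0.08388539,  0.02004785]), 'finger_gap': 0.9983348421787852}
0.0188
scene [[425.65443815   0.         281.9338727 ]
 [  0.         425.65443815 215.10989218]
 [  0.           0.           1.        ]] [0.00197297 0.         0.         0.         0.        ] [[ 0.61572867 -0.46625958  0.63520092  1.12340277]
 [ 0.7878238   0.37917558 -0.48534477 -0.31491457]
 [-0.01455602  0.79926
[... 169 characters left out ...]

 [  0.           0.           1.        ]] [0.04118068 0.         0.         0.         0.        ] [[-0.91721416  0.22574814 -0.32826202  0.27404463]
 [-0.39765277 -0.46851123  0.78890398  0.83695895]
 [ 0.02429916  0.85412821  0.51949451  0.53402587]
 [ 0.          0.          0.          1.        ]]
wrist [[291.38362366   0.         277.30475461]
 [  0.         291.38362366 215.24892624]
 [  0.           0.           1.        ]] [0.01799158 0.         0.         0.         0.        ] [[ 0.26082216  0.93744912  0.23056656  0.20873606]
 [-0.96538432  0.25382158  0.06006422 -0.51325903]
 [-0.00221562 -0.23825143  0.97120098  0.38316694]
 [ 0.          0.          0.          1.        ]]
```

View pics/scene0.png

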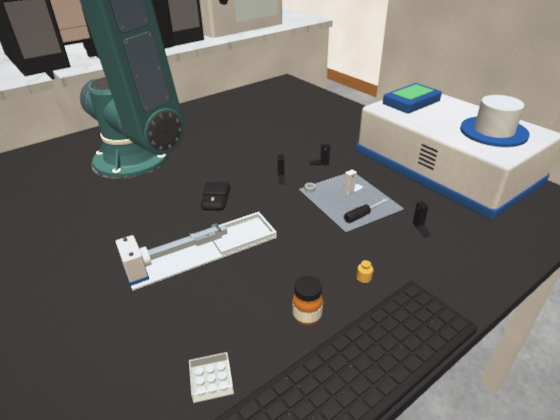

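View pics/side0.png

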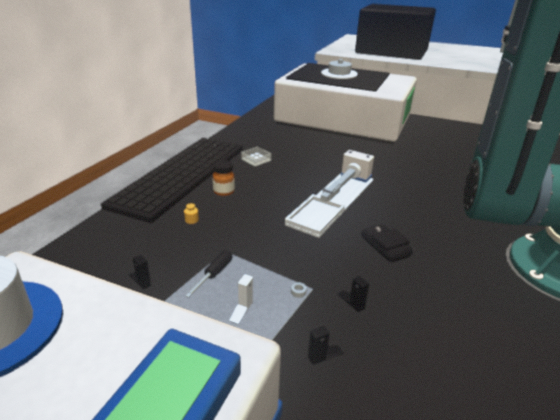

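View pics/wrist0.png

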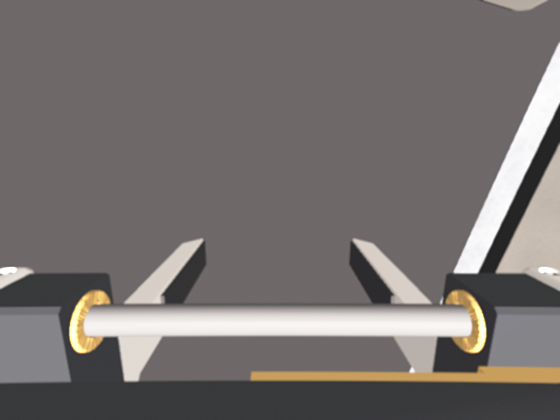

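```bash
cat > h.py <<'E'
from cell import bot, optics, boxes_of, masks_of
import cv2, numpy as np
from scipy.spatial.transform import Rotation as R
from scipy.optimize import least_squares
def proj(f,P):
    P=np.atleast_2d(P).astype(float); T=np.linalg.inv(f["pose"])
    c=(T[:3,:3]@P.T).T+T[:3,3]; c=c*[1,-1,-1]
    return cv2.projectPoints(c,np.zeros(3),np.zeros(3),f["K"],np.array(f["dist_coeffs"]))[0][:,0]
def ray(f,uv):
    n=cv2.undistortPoints(np.array([[uv]],float),f["K"],np.array(f["dist_coeffs"]))[0,0]
    d=f["pose"][:3,:3]@np.array([n[0],-n[1],-1.]); return f["pose"][:3,3],d/np.linalg.norm(d)
def onz(f,uv,z):
    o,d=ray(f,uv); return o+d*(z-o[2])/d[2]
def tri(obs):
    A=np.zeros((3,3));b=np.zeros(3)
    for f,uv in obs:
        o,d=ray(f,uv);M=np.eye(3)-np.outer(d,d);A+=M;b+=M@o
    return np.linalg.solve(A,b)
def crop(img,x0,y0,x1,y1,s,name):
    c=img[y0:y1,x0:x1]; c=cv2.resize(c,None,fx=s,fy=s,interpolation=cv2.INTER_CUBIC); cv2.imwrite("pics/"+name,c)
E
python3 - <<'E'
from h import *
a=cv2.imread("pics/scene0.png"); b=cv2.imread("pics/side0.png")
crop(a,110,205,290,295,4.4,"sc_stand.png"); crop(b,280,140,380,240,6,"si_stand.png")
crop(a,295,160,415,235,6,"sc_mat.png"); crop(b,160,240,320,350,5,"si_mat.png")
for c in ["scene","side"]:
    for n in ["wedge_center","mat","stand","clip","clip_leaf","driver","collar","jar","weight","pan_box"]:
        for r in masks_of(c,n)[:5]:
            e=np.array(r["extent"])*[560,420,560,420]; print(c,n,round(r["confidence"],2),e.round(1))
E
```

```text
scene wedge_center 0.8 [309.4 142.4  21.3  21.1]
scene wedge_center 0.65 [408.4 203.5  18.4  34.8]
scene wedge_center 0.63 [340.6 169.4  25.7  25. ]
scene wedge_center 0.53 [276.6 156.9   8.8  25.6]
scene mat 0.93 [301.1 175.1 100.5  55.3]
scene stand 0.81 [116.4 214.3 163.3  78.2]
scene stand 0.16 [190.1 226.3  26.6  11. ]
scene clip 0.62 [190.4 228.1  28.6  20.5]
scene clip_leaf 0.49 [185.3 229.3  27.4   6.5]
scene driver 0.91 [340.6 198.3  50.1  27.1]
scene collar 0.66 [303.  182.3  10.2  10.3]
scene jar 0.92 [295.3 276.3  27.7  48.8]
scene weight 0.56 [359.5 260.7  14.3  25.4]
scene pan_box 0.6 [183.7 352.   49.8  52.4]
side wedge_center 0.87 [129.2 253.4  23.6  36.2]
side wedge_center 0.68 [232.9 275.9  20.4  46.1]
side wedge_center 0.62 [309.5 324.2  35.3  42.6]
side wedge_center 0.59 [339.5 274.8  28.1  34.4]
side mat 0.87 [164.3 255.3 145.9  86.1]
side stand 0.68 [287.4 152.6  87.2  84.4]
side clip 0.63 [165.5 258.  143.6  81.1]
side clip 0.55 [321.6 181.   18.8  17. ]
side clip_leaf 0.33 [286.  151.2  88.9  87.6]
side driver 0.84 [186.8 249.   44.5  45.8]
side collar 0.5 [293.  279.2  12.6  21.2]
side jar 0.84 [215.3 158.   18.9  36.7]
side weight 0.47 [186.7 203.4  15.1  23. ]
side pan_box 0.74 [240.5 148.9  31.7  16.4]
```

```bash
ls pics
```

```text
sc_mat.png
sc_stand.png
scene0.png
si_mat.png
si_stand.png
side0.png
wrist0.png
```

View pics/sc_stand.png

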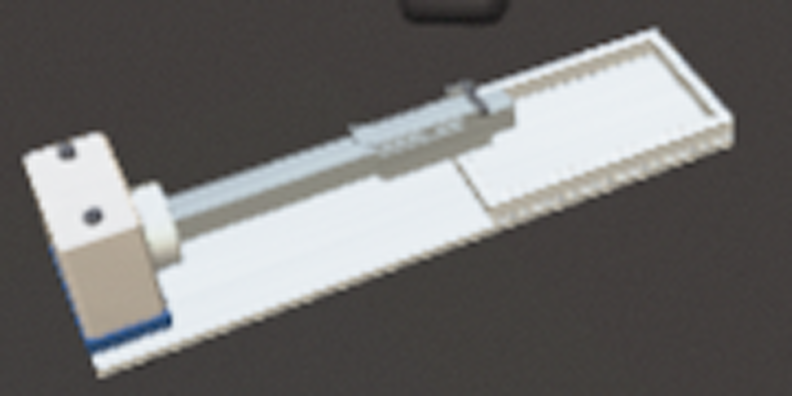

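View pics/si_stand.png

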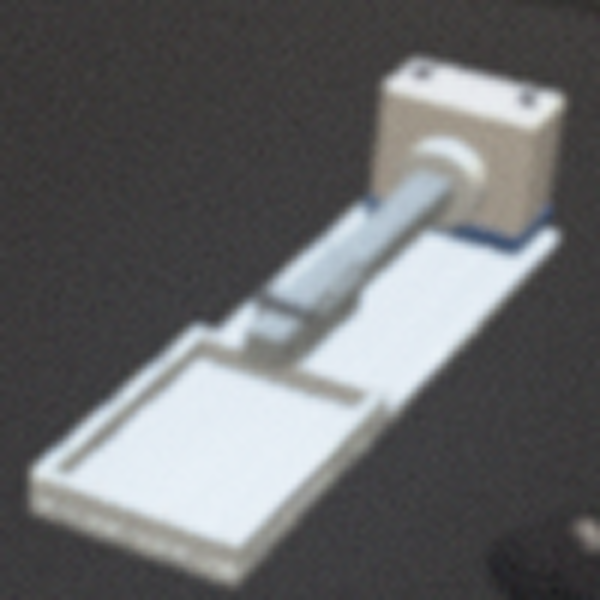

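View pics/sc_mat.png

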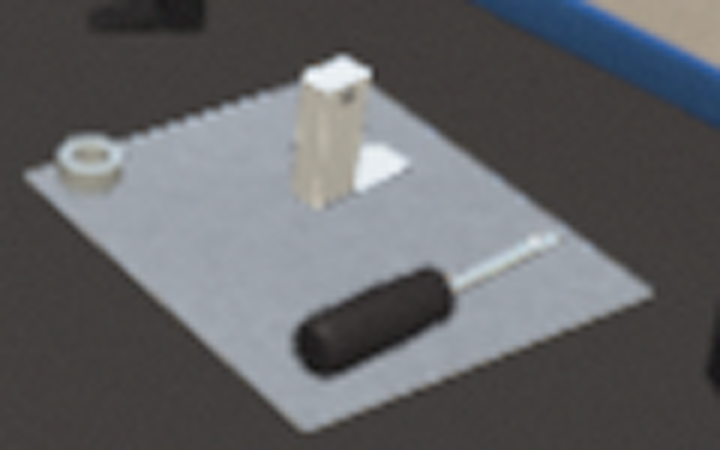

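View pics/si_mat.png

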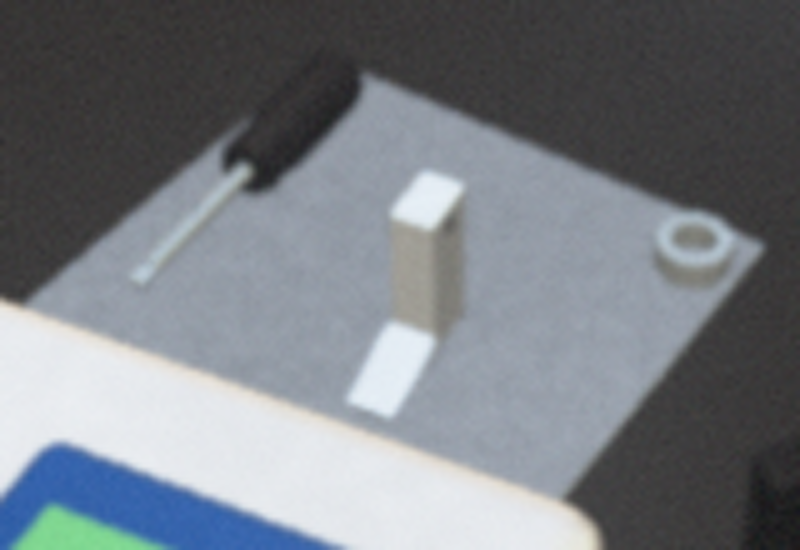

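```bash
cat > fit.py <<'E'
from h import *
F={c:optics.grab_frame(c) for c in ["scene","side"]}
def cu(c,x0,y0,s): return [(c[0]+.5)/s-.5+x0,(c[1]+.5)/s-.5+y0]
obs=[]
def S(c,p): obs.append(("scene",cu(c,110,205,4.4),p))
def D(c,p): obs.append(("side",cu(c,280,140,6),p))
H=70
S((22,158),(-170,35,H));S((103,133),(-135,35,H));S((66,252),(-170,-35,H));S((148,232),(-135,-35,H)) if False else None
D((382,82),(-135,-35,H));D((528,128),(-135,35,H));D((415,57),(-170,-35,H));D((567,97),(-170,35,H))
S((98,377),(-170,-42,0))
def st(p): return R.from_euler("z",p[3]).as_matrix(),p[:3]
def res(p):
    r=[]
    for c,uv,q in obs:
        q=np.array(q)/1000.; 
        if q[2]==.07: q[2]=p[4]
        r+=list(proj(F[c],R.from_euler("z",p[3]).apply(q)+p[:3])[0]-uv)
    return r
p0=np.array([*onz(F["scene"],(205,240),.02)[:2],.003,1.5,.07])
best=min((least_squares(res,np.r_[p0[:3],a,.07],x_scale=[.01,.01,.01,.1,.01]) for a in np.arange(0,6.3,.5)),key=lambda s:s.cost)
print(best.x,np.degrees(best.x[3]),best.cost); print(np.array(best.fun).reshape(-1,2).round(2))
mat=[(301.1,188.9),(348,175)]
Z=.003
m=lambda c,s,x0,y0:cu(c,x0,y0,s)
ms=[onz(F["scene"],m(c,6,295,160),Z) for c in [(25,175),(305,432),(653,293),(370,82)]]
print("mat",np.round(ms,4)); md=[onz(F["side"],m(c,5,160,240),Z) for c in [(368,72),(765,245),(568,498)]]; print(np.round(md,4))
# wedge top corners
ws=[m(c,6,295,160) for c in [(303,78),(345,55),(372,73),(327,93)]]; wd=[m(c,5,160,240) for c in [(391,215),(427,170),(466,187),(433,227)]]
for f,l in (("scene",ws),("side",wd)): 
    q=np.array([onz(F[f],u,.061) for u in l]); print(f,q.round(4),q.mean(0))
E
python3 fit.py
```

```text
[ 0.48927575 -0.02663178  0.00694757  1.42249852  0.06689077] 81.5031618448427 2.998123404860599
[[ 0.03 -0.29]
 [-0.02 -0.52]
 [-1.52  0.02]
 [-0.74  0.83]
 [ 0.72 -0.12]
 [-0.75  0.4 ]
 [-0.71  0.16]
 [ 0.53 -0.17]]
mat [[0.4333 0.2676 0.003 ]
 [0.63   0.2375 0.003 ]
 [0.6542 0.4048 0.003 ]
 [0.4727 0.4341 0.003 ]]
[[0.6065 0.2415 0.003 ]
 [0.4299 0.2695 0.003 ]
 [0.4486 0.4047 0.003 ]]
scene [[0.5169 0.3426 0.061 ]
 [0.5149 0.3685 0.061 ]
 [0.5317 0.3667 0.061 ]
 [0.5311 0.3418 0.061 ]] [0.52366605 0.35491834 0.061     ]
side [[0.5281 0.3695 0.061 ]
 [0.5275 0.3448 0.061 ]
 [0.512  0.347  0.061 ]
 [0.5132 0.3689 0.061 ]] [0.52018498 0.35755177 0.061     ]
```

Call:
{"method": "play_rows", "body": {
  "targets": "0 0 0 -3.8 -3 0 0;0 0 0 -3.8 -3 0 0;0 0 0 -3.8 -3 0 0;0 0 0 -3.8 -3 0 0;0 0 0 -3.8 -3 0 0;0 0 0 -3.8 -3 0 0;0 0 0 -3.8 -3 0 0;0 0 0 -3.8 -3 0 0;0 0 0 -3.8 -3 0 0;0 0 0 -3.8 -3 0 0;0 0 0 -3.8 -3 0 0;0 0 0 -3.8 -3 0 0;0 0 0 -3.8 -3 0 0;0 0 0 -3.8 -3 0 0;0 0 0 -3.8 -3 0 0;0 0 0 -3.8 -3 0 0;0 0 0 -3.8 -3 0 0;0 0 0 -3.8 -3 0 0;0 0 0 -3.8 -3 0 0;0 0 0 -3.8 -3 0 0"
}}

```text
time: 3.25
eef_pos: [0.525, 0.3612, 0.2053]
tcp_rot: [[0.261, -0.965, 0.0], [-0.965, -0.261, -0.0], [0.0, -0.0, -1.0]]
ft_force: [1.3, -1.1, 0.7]
finger_gap: 1.001
```

Call:
{"method": "play_rows", "body": {
  "targets": "0 0 -0.14 0 0 0 0;0 0 -0.14 0 0 0 0;0 0 -0.14 0 0 0 0;0 0 -0.14 0 0 0 0;0 0 -0.14 0 0 0 0;0 0 -0.14 0 0 0 0;0 0 -0.14 0 0 0 0;0 0 -0.14 0 0 0 0;0 0 -0.14 0 0 0 0;0 0 -0.05 0 0 0 0;0 0 0 0 0 0 0"
}}

```text
time: 4.35
eef_pos: [0.5245, 0.3592, 0.2054]
tcp_rot: [[1.0, 0.003, -0.0], [0.003, -1.0, -0.0], [-0.0, 0.0, -1.0]]
ft_force: [-0.6, -0.2, -0.2]
finger_gap: 0.999
```

Run:
```python
from h import *
o=bot.get_obs(); print(o["time"],o["eef_pos"],o["tcp_rot"],o["qpos"],o["ft_force"])
f=optics.grab_frame("wrist"); cv2.imwrite("pics/wrist1.png",f["image"]); print(f["pose"])
for r in masks_of("wrist","wedge_center")[:3]: print(r["confidence"],np.array(r["extent"])*[560,420,560,420])
```

```text
4.35 [0.5244909  0.35917768 0.20535976] [[ 9.99996014e-01  2.82158416e-03 -1.07498086e-04]
 [ 2.82156886e-03 -9.99996009e-01 -1.42230815e-04]
 [-1.07898973e-04  1.41926935e-04 -9.99999984e-01]] [ 2.92978487e+01  1.60521633e+01  6.57156880e+01 -4.13555196e-03
  9.82415078e+01  2.91355915e+01] [-0.60208881 -0.17655044 -0.23012051]
[[ 9.99995795e-01 -2.72628271e-03 -9.88971213e-04  5.23041974e-01]
 [ 2.88356371e-03  9.71073041e-01  2.38765230e-01  4.27803384e-01]
 [ 3.09421764e-04 -2.38767077e-01  9.71076818e-01  3.84027035e-01]
 [ 0.00000000e+00  0.00000000e+00  0.00000000e+00  1.00000000e+00]]
0.98 [133.616 148.008  37.576  39.186]
0.9 [122.808 247.002  40.88   34.692]
0.74 [409.808 169.596  49.112  24.192]
```

View pics/wrist1.png

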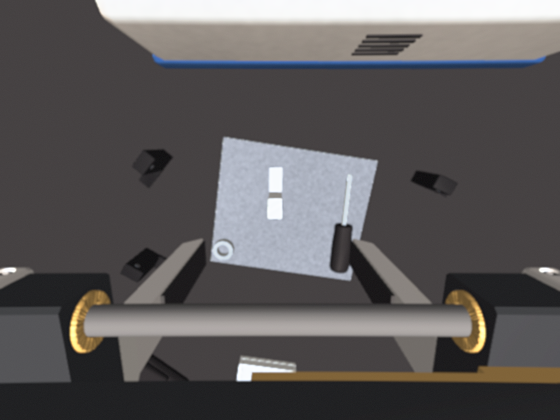

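Run:
```python
from h import *
a=cv2.imread("pics/wrist1.png"); crop(a,200,130,390,290,4,"w1c.png")
```

```text
(no output)
```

View pics/w1c.png

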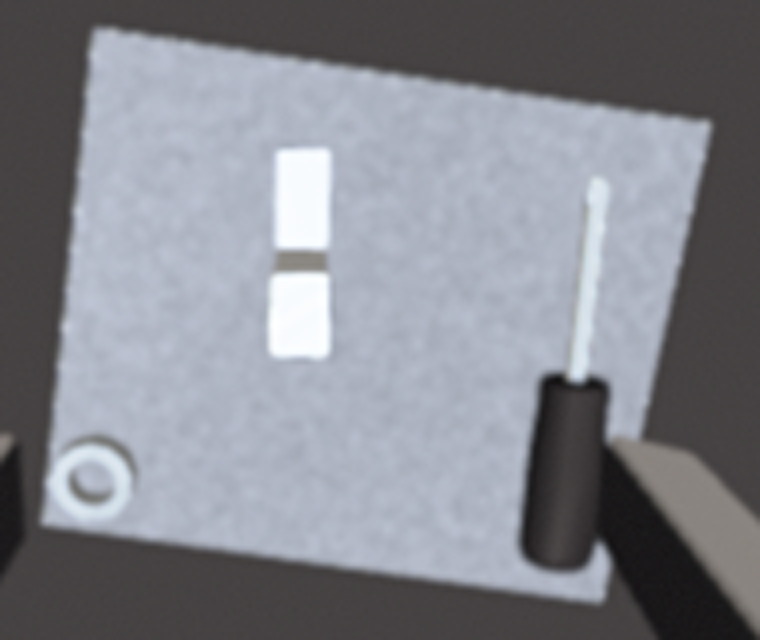

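Run:
```python
from h import *
f=optics.grab_frame("wrist")
cu=lambda c:[(c[0]+.5)/4-.5+200,(c[1]+.5)/4-.5+130]
t=np.array([onz(f,cu(c),.061) for c in [(270,273),(329,273),(330,358),(268,356)]]);print(t,t.mean(0))
n=np.array([onz(f,cu(c),.005) for c in [(276,149),(331,148)]]);print(n,n.mean(0))
d=n.mean(0)-t.mean(0); print(np.degrees(np.arctan2(d[1],d[0])),np.hypot(d[0],d[1]))
for q in [(93,27),(712,122),(605,603),(42,525)]: print(onz(f,cu(q),.003))
for q in [(556,470)]: print("drv",onz(f,cu(q),.02))
```

```text
[[0.51188818 0.36847836 0.061     ]
 [0.52848401 0.36850922 0.061     ]
 [0.5289103  0.34380702 0.061     ]
 [0.51115992 0.34436643 0.061     ]] [0.5201106  0.35629026 0.061     ]
[[0.51213882 0.39866573 0.005     ]
 [0.52982591 0.39901744 0.005     ]] [0.52098236 0.39884158 0.005     ]
88.82633103292396 0.04256025823728461
[0.45463556 0.43635069 0.003     ]
[0.65206443 0.40720967 0.003     ]
[0.62823456 0.23892661 0.003     ]
[0.42960504 0.26823247 0.003     ]
drv [0.60449702 0.29507653 0.02      ]
```

Call:
{"method": "play_rows", "body": {
  "targets": "0 0 0 -0.4 0.27 4 140;0 0 0 0 0 4 140;0 0 0 0 0 4 140;0 0 0 0 0 3 140;0 0 0 0 0 2 140;0 0 0 0 0 0.6 140;0 0 0 0 0 0 140",
  "newtons": 30
}}

```text
time: 5.2
eef_pos: [0.52, 0.3561, 0.0285]
tcp_rot: [[1.0, 0.003, -0.002], [0.003, -1.0, -0.001], [-0.002, 0.001, -1.0]]
ft_force: [-0.3, -0.1, -0.9]
finger_gap: 0.46
```

Run:
```python
from h import *
o=bot.get_obs(); print(o["time"],o["eef_pos"],o["ft_force"],o["finger_gap"])
f=optics.grab_frame("wrist"); cv2.imwrite("pics/wrist2.png",f["image"])
```

```text
5.2 [0.51995962 0.35611702 0.02847902] [-0.3135472  -0.10514117 -0.94585359] 0.4603345863894036
```

View pics/wrist2.png

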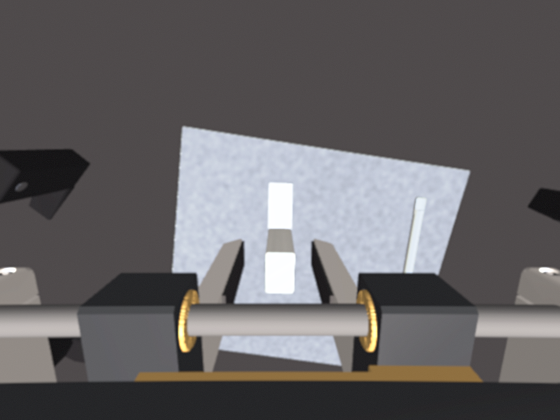

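Call:
{"method": "play_rows", "body": {
  "targets": "0 0 0 0 0 0 255;0 0 0 0 0 0 255;0 0 0 0 0 0 255;0 0 0 0 0 0 255;0 0 0 0 0 0 255;0 0 0 0 0 0 255;0 0 0 0 0 0 255",
  "newtons": 40
}}

```text
time: 5.95
eef_pos: [0.521, 0.3567, 0.0304]
tcp_rot: [[1.0, 0.003, 0.001], [0.003, -1.0, 0.001], [0.001, -0.001, -1.0]]
ft_force: [0.6, -0.8, 5.0]
finger_gap: 0.166
```

Call:
{"method": "play_rows", "body": {
  "targets": "0 0 0 0 0 -1 255;0 0 0 0 0 -3 255;0 0 0 0 0 -4 255;0 0 0 0 0 -4 255;0 0 0 0 0 0 255;0 0 0 0 0 0 255"
}}

```text
time: 6.55
eef_pos: [0.5208, 0.3566, 0.1505]
tcp_rot: [[1.0, 0.003, 0.002], [0.003, -1.0, 0.001], [0.002, -0.001, -1.0]]
ft_force: [-0.2, 0.4, -0.5]
finger_gap: 0.165
```

Run:
```python
from h import *
o=bot.get_obs(); print(o["time"],o["eef_pos"],o["ft_force"],o["finger_gap"])
for c in ["wrist","scene","side"]:
    f=optics.grab_frame(c); cv2.imwrite(f"pics/{c}3.png",f["image"])
a=cv2.imread("pics/side3.png"); crop(a,200,180,330,300,6,"s3c.png")
```

```text
6.55 [0.52083734 0.35663266 0.1504903 ] [-0.2077308   0.40978264 -0.45998705] 0.16526693542403398
```

View pics/wrist3.png

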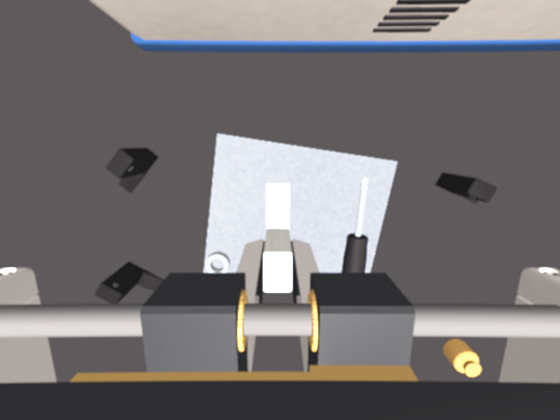

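View pics/s3c.png

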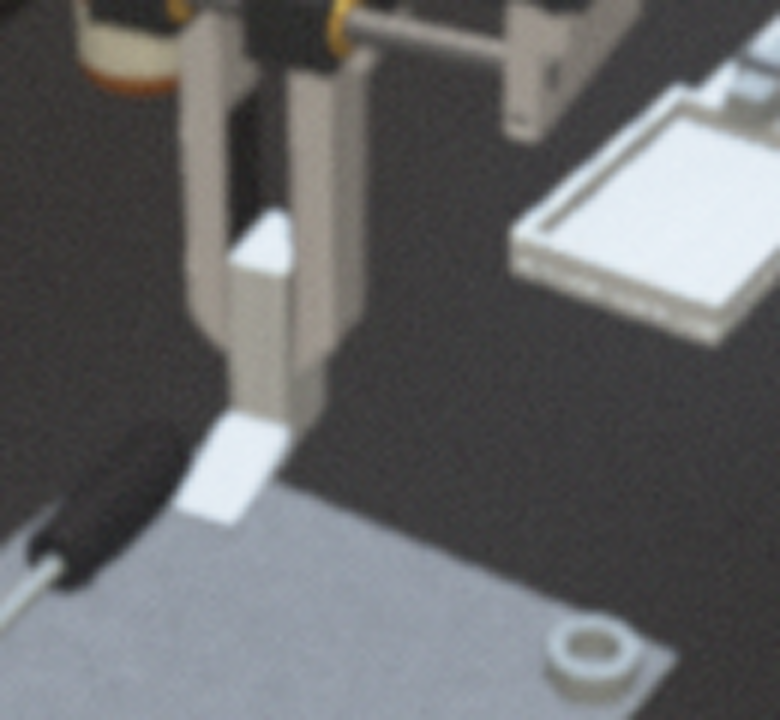

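Call:
{"method": "play_rows", "body": {
  "targets": "0 0 0 -0.45 4.7 0 255;0 0 0 -0.45 4.7 0 255;0 0 0 -0.45 4.7 0 255;0 0 0 -0.45 4.7 0 255;0 0 0 -0.45 4.7 0 255;0 0 0 -0.45 4.7 0 255;0 0 0 -0.45 4.7 0 255;0 0 0 -0.45 4.7 0 255;0 0 0 -0.45 4.7 0 255;0 0 0 -0.45 4.7 0 255;0 0 0.1 0 0 0 255;0 0 0.05 0 0 0 255;0 0 0 0 0 0 255;0 0 0 0 0 0 255"
}}

```text
time: 8.1
eef_pos: [0.4761, -0.1134, 0.148]
tcp_rot: [[0.989, -0.145, -0.003], [-0.145, -0.989, 0.001], [-0.003, -0.0, -1.0]]
ft_force: [-1.0, -0.5, -1.3]
finger_gap: 0.168
```

Run:
```python
from h import *
o=bot.get_obs(); print(o["time"],o["eef_pos"],o["tcp_rot"],o["ft_force"],o["finger_gap"])
for c in ["wrist","scene","side"]:
    f=optics.grab_frame(c); cv2.imwrite(f"pics/{c}4.png",f["image"])
```

```text
8.1 [ 0.47614142 -0.11336957  0.14801192] [[ 9.89381481e-01 -1.45317615e-01 -2.66019116e-03]
 [-1.45315858e-01 -9.89384956e-01  8.43319266e-04]
 [-2.75450226e-03 -4.47796505e-04 -9.99996106e-01]] [-1.04009226 -0.52330313 -1.26943808] 0.16771636731664424
```

View pics/wrist4.png

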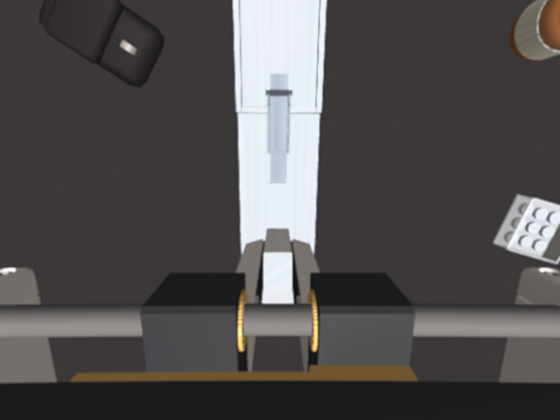

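Run:
```python
from h import *
a=cv2.imread("pics/wrist4.png"); crop(a,225,60,335,260,3,"w4c.png")
g=cv2.cvtColor(a,cv2.COLOR_BGR2GRAY)
g=np.clip((g.astype(float)-120)*2,0,255).astype(np.uint8)
crop(g,225,60,335,260,3,"w4g.png")
im=np.hstack([cv2.imread("pics/w4c.png"),cv2.imread("pics/w4g.png")]); cv2.imwrite("pics/w4x.png",im)
```

```text
(no output)
```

View pics/w4x.png

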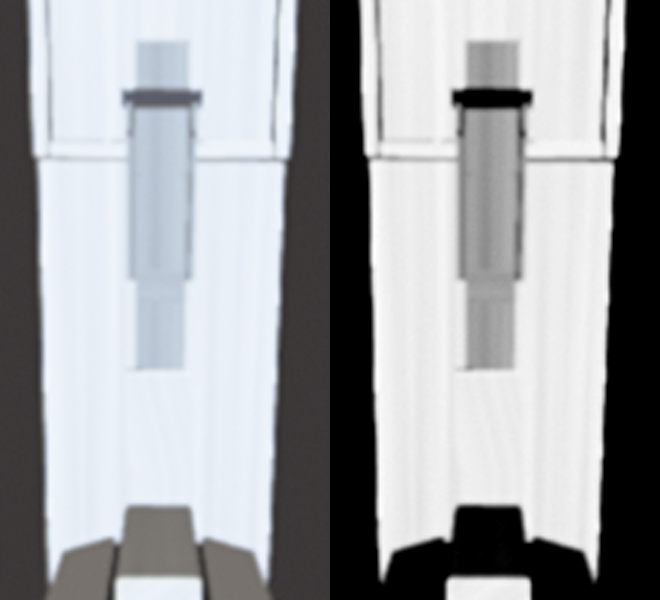

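Run:
```python
from h import *
f=optics.grab_frame("wrist"); o=bot.get_obs(); T=o["eef_pos"]; M=o["tcp_rot"]; fwd=-M[:,1]
cu=lambda c:[(c[0]+.5)/3-.5+225,(c[1]+.5)/3-.5+60]
def rep(n,p): d=p-T; print(n,p.round(4),"fwd %.1f right(toolx) %.1f"%(1000*d@fwd,1000*d@M[:,0]))
for zr in (.044,.046,.048):
    A=(onz(f,cu((137,41)),zr)+onz(f,cu((188.5,41)),zr))/2; B=(onz(f,cu((137,368)),zr)+onz(f,cu((185,368)),zr))/2
    w=np.linalg.norm(onz(f,cu((188.5,41)),zr)-onz(f,cu((137,41)),zr)),np.linalg.norm(onz(f,cu((185,368)),zr)-onz(f,cu((137,368)),zr))
    d=A-B; print(zr,"yaw",np.degrees(np.arctan2(d[1],d[0])),w); rep("end",A); rep("B",B)
    rep("lip?",(onz(f,cu((161,283)),zr+.004))); rep("saddle back",onz(f,cu((161,279)),zr-.001)); rep("hinge",onz(f,cu((161,98)),zr+.006))
zb=T[2]-.0274
rep("nose",onz(f,cu((161,371)),zb+.002)); 
rep("handle top front",(onz(f,cu((115,577)),zb+.058)+onz(f,cu((202,577)),zb+.058))/2)
rep("base L",onz(f,cu((44,400)),.009));rep("base R",onz(f,cu((277,400)),.009))
rep("base L",onz(f,cu((38,160)),.009));rep("base R",onz(f,cu((285,160)),.009))
```

```text
0.044 yaw 81.40752949887367 (np.float64(0.015312001771462866), np.float64(0.015602061864242827))
end [0.4957 0.0145 0.044 ] fwd 129.1 right(toolx) 0.2
B [ 0.4811 -0.0817  0.044 ] fwd 31.8 right(toolx) -0.2
lip? [ 0.485  -0.0548  0.048 ] fwd 59.0 right(toolx) -0.3
saddle back [ 0.4852 -0.0537  0.043 ] fwd 60.1 right(toolx) -0.3
hinge [ 0.4927 -0.0019  0.05  ] fwd 112.5 right(toolx) -0.3
0.046 yaw 81.40752949887373 (np.float64(0.015204042637330743), np.float64(0.015492057626085135))
end [0.4956 0.0141 0.046 ] fwd 128.7 right(toolx) 0.2
B [ 0.4812 -0.0814  0.046 ] fwd 32.1 right(toolx) -0.2
lip? [ 0.485  -0.0547  0.05  ] fwd 59.1 right(toolx) -0.3
saddle back [ 0.4852 -0.0537  0.045 ] fwd 60.1 right(toolx) -0.3
hinge [ 0.4927 -0.0022  0.052 ] fwd 112.2 right(toolx) -0.3
0.048 yaw 81.40752949887367 (np.float64(0.015096083503198677), np.float64(0.015382053387927388))
end [0.4955 0.0137 0.048 ] fwd 128.3 right(toolx) 0.2
B [ 0.4812 -0.0812  0.048 ] fwd 32.4 right(toolx) -0.2
lip? [ 0.485  -0.0547  0.052 ] fwd 59.1 right(toolx) -0.3
saddle back [ 0.4852 -0.0536  0.047 ] fwd 60.2 right(toolx) -0.3
hinge [ 0.4926 -0.0025  0.054 ] fwd 111.8 right(toolx) -0.4
nose [ 0.4823 -0.0722  0.1237] fwd 41.4 right(toolx) -0.5
handle top front [ 0.4774 -0.1015  0.1797] fwd 11.7 right(toolx) -1.1
base L [ 0.4362 -0.0916  0.009 ] fwd 15.5 right(toolx) -43.2
base R [ 0.5212 -0.104   0.009 ] fwd 15.5 right(toolx) 42.6
base L [ 0.449 -0.009  0.009] fwd 99.1 right(toolx) -42.6
base R [ 0.5332 -0.0213  0.009 ] fwd 99.1 right(toolx) 42.6
```

Call:
{"method": "play_rows", "body": {
  "targets": "0 0 0 0 0 2 255;0 0 0 0 0 2 255;0 0 0 0 0 1.5 255;0 0 0 0 0 0.6 255;0 0 0 0 0 0 255;0 0 0 0 0 0 255;0 0 0 0 0 0 255"
}}

```text
time: 9.0
eef_pos: [0.4777, -0.1139, 0.0897]
tcp_rot: [[0.989, -0.146, 0.002], [-0.146, -0.989, -0.001], [0.002, 0.001, -1.0]]
ft_force: [1.2, -0.7, -0.1]
finger_gap: 0.17
```

```bash
cat > rd.py <<'E'
from h import *
import sys
n=int(sys.argv[1]) if len(sys.argv)>1 else 4
L=[]
for i in range(n):
    f=optics.grab_frame("side"); o=bot.get_obs(); L.append(np.r_[o["ft_force"],o["eef_pos"]]); print(np.r_[o["ft_force"].round(2),(o["eef_pos"]*1000).round(2)])
m=np.mean(L,0); u=-o["tcp_rot"][:,1]; t=o["tcp_rot"][:,2]
so=np.array([.4956,.0141,0])-np.array([.1484,.9889,0])*.042
print("t",o["time"],"mean F",m[:3].round(2),"Falong %.2f"%(m[:3]@u),"pos",(m[3:]*1000).round(2),"bottom z %.2f"%(1000*m[5]-27.4),"stand x %.2f"%(1000*(m[3:]-so)@[.1484,.9889,0]),"tiltfwd %.4f"%(t@u), "gap",o["finger_gap"].round(3))
E
python3 rd.py 6
python3 - <<'E'
from h import *
for c in ["side","scene"]:
    f=optics.grab_frame(c); cv2.imwrite(f"pics/{c}5.png",f["image"])
a=cv2.imread("pics/side5.png"); crop(a,290,130,380,240,6,"s5c.png")
a=cv2.imread("pics/scene5.png"); crop(a,110,190,250,290,5.5,"c5c.png")
E
```

```text
[-1.7000e-01  3.8000e-01 -6.3000e-01  4.7767e+02 -1.1393e+02  8.9650e+01]
[-1.0000e-01 -1.8000e-01 -7.6000e-01  4.7754e+02 -1.1388e+02  8.9490e+01]
[ 2.2000e-01 -1.2200e+00 -1.7200e+00  4.7742e+02 -1.1386e+02  8.9330e+01]
[-1.4000e-01 -6.8000e-01 -6.4000e-01  4.7732e+02 -1.1383e+02  8.9150e+01]
[-3.0000e-01  4.0000e-02 -1.5800e+00  4.7717e+02 -1.1381e+02  8.8960e+01]
[ 2.6000e-01  1.1000e-01 -4.2000e-01  4.7709e+02 -1.1378e+02  8.8830e+01]Traceback (most recent call last):
  File "rd.py", line 9, in <module>
    print("t",o["time"],"mean F",m[:3].round(2),"Falong %.2f"%(m[:3]@u),"pos",(m[3:]*1000).round(2),"bottom z %.2f"%(1000*m[5]-27.4),"stand x %.2f"%(1000*(m[3:]-so)@[.1484,.9889,0]),"tiltfwd %.4f"%(t@u), "gap",o["finger_gap"].round(3))
                                                                                                                                                                                                                  ^^^^^^^^^^^^^^^^^^^^^
AttributeError: 'float' object has no attribute 'round'
```

View pics/s5c.png

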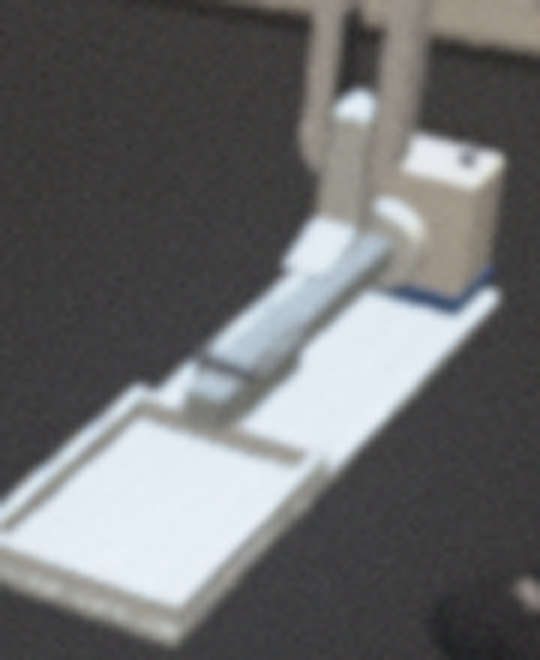

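View pics/c5c.png

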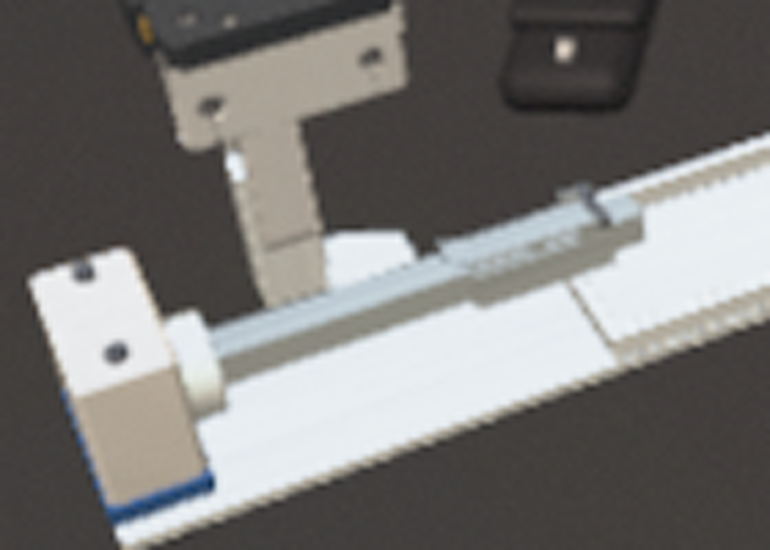

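```bash
sed -i 's/o\["finger_gap"\].round(3)/round(float(o["finger_gap"]),3)/' rd.py; python3 rd.py 6
```

```text
[ 4.1000e-01 -1.2000e-01 -1.2500e+00  4.7691e+02 -1.1370e+02  8.8530e+01]
[-2.4000e-01  1.9000e-01 -1.1400e+00  4.7688e+02 -1.1369e+02  8.8480e+01]
[-1.2000e-01 -6.1000e-01 -4.0000e-02  4.7691e+02 -1.1371e+02  8.8480e+01]
[ 5.0000e-02  1.3200e+00 -5.7000e-01  4.7687e+02 -1.1369e+02  8.8430e+01]
[ 3.0000e-02 -4.0000e-02 -1.3200e+00  4.7688e+02 -1.1370e+02  8.8430e+01]
[-9.0000e-01 -1.5000e-01 -4.0000e-02  4.7687e+02 -1.1368e+02  8.8420e+01]
t 9.7 mean F [-0.13  0.1  -0.73] Falong 0.08 pos [ 476.89 -113.7    88.46] bottom z 61.06 stand x -87.16 tiltfwd 0.0000 gap 0.168
```

Call:
{"method": "play_rows", "body": {
  "targets": "0 0 0 0 0 0.5 255;0 0 0 0 0 0.3 255;0 0 0 0 0 0.1 255;0 0 0 0 0 0 255;0 0 0 0 0 0 255;0 0 0 0 0 0 255;0 0 0 0 0 0 255"
}}

```text
time: 10.4
eef_pos: [0.477, -0.1137, 0.0796]
tcp_rot: [[0.989, -0.146, 0.0], [-0.146, -0.989, -0.0], [0.0, 0.0, -1.0]]
ft_force: [-0.3, 0.4, -1.3]
finger_gap: 0.166
```

```bash
python3 rd.py 3
```

```text
[-7.8000e-01 -2.6000e-01 -9.7000e-01  4.7702e+02 -1.1375e+02  7.9650e+01]
[-1.1000e-01 -3.0000e-01 -1.3300e+00  4.7699e+02 -1.1372e+02  7.9600e+01]
[ 5.0000e-02  4.1000e-01 -1.0000e+00  4.7698e+02 -1.1371e+02  7.9570e+01]
t 10.55 mean F [-0.28 -0.05 -1.1 ] Falong -0.09 pos [ 477.   -113.73   79.6 ] bottom z 52.20 stand x -87.17 tiltfwd -0.0000 gap 0.166
```

Call:
{"method": "play_rows", "body": {
  "targets": "0 0 0 0 0 0.1 255;0 0 0 0 0 0.1 255;0 0 0 0 0 0 255;0 0 0 0 0 0 255;0 0 0 0 0 0 255"
}}

```text
time: 11.05
eef_pos: [0.4769, -0.1137, 0.0774]
tcp_rot: [[0.989, -0.146, -0.0], [-0.146, -0.989, -0.0], [-0.0, 0.0, -1.0]]
ft_force: [0.2, -0.3, 0.0]
finger_gap: 0.167
```

Call:
{"method": "play_rows", "body": {
  "targets": "0 0 0 0 0 0.1 255;0 0 0 0 0 0 255;0 0 0 0 0 0 255;0 0 0 0 0 0 255"
}}

```text
time: 11.45
eef_pos: [0.4769, -0.1137, 0.0765]
tcp_rot: [[0.989, -0.146, 0.0], [-0.146, -0.989, -0.0], [0.0, 0.0, -1.0]]
ft_force: [0.7, -0.3, -0.7]
finger_gap: 0.167
```

Call:
{"method": "play_rows", "body": {
  "targets": "0 0 0 0 0 0.1 255;0 0 0 0 0 0 255;0 0 0 0 0 0 255;0 0 0 0 0 0 255"
}}

```text
time: 11.85
eef_pos: [0.4769, -0.1137, 0.0755]
tcp_rot: [[0.989, -0.147, 0.0], [-0.147, -0.989, -0.0], [0.0, 0.0, -1.0]]
ft_force: [0.3, -0.4, -0.9]
finger_gap: 0.166
```

Call:
{"method": "play_rows", "body": {
  "targets": "0 0 0 0 0 0.1 255;0 0 0 0 0 0 255;0 0 0 0 0 0 255;0 0 0 0 0 0 255"
}}

```text
time: 12.25
eef_pos: [0.4771, -0.1138, 0.0749]
tcp_rot: [[0.989, -0.146, 0.001], [-0.146, -0.989, -0.0], [0.001, 0.0, -1.0]]
ft_force: [-1.1, -0.3, 3.1]
finger_gap: 0.168
```

Call:
{"method": "play_rows", "body": {
  "targets": "0 0 0 0 0 0.05 255;0 0 0 0 0 0 255;0 0 0 0 0 0 255;0 0 0 0 0 0 255"
}}

```text
time: 12.65
eef_pos: [0.4771, -0.1138, 0.0749]
tcp_rot: [[0.989, -0.146, 0.001], [-0.146, -0.989, -0.0], [0.001, 0.0, -1.0]]
ft_force: [-2.4, -0.4, 5.2]
finger_gap: 0.165
```

```bash
python3 rd.py 3
```

```text
[  -2.     -0.54    5.38  477.1  -113.78   74.89]
[  -2.03    0.53    5.09  477.12 -113.77   74.89]
[-2.4900e+00 -1.7000e-01  5.8100e+00  4.7709e+02 -1.1377e+02  7.4870e+01]
t 12.8 mean F [-2.17 -0.06  5.43] Falong -0.38 pos [ 477.1  -113.77   74.88] bottom z 47.48 stand x -87.20 tiltfwd -0.0000 gap 0.168
```

Call:
{"method": "play_rows", "body": {
  "targets": "0 0 0 0 0 -0.05 255;0 0 0 0 0 0 255;0 0 0 0 0 0 255;0 0 0 0 -0.1 0 255;0 0 0 0 -0.2 0 255;0 0 0 0 -0.2 0 255;0 0 0 0 -0.2 0 255;0 0 0 0 -0.1 0 255;0 0 0 0 0 0 255;0 0 0 0 0 0 255;0 0 0 0 0 0 255",
  "newtons": 60
}}

```text
time: 13.9
eef_pos: [0.4786, -0.1061, 0.0749]
tcp_rot: [[0.989, -0.146, 0.001], [-0.146, -0.989, -0.001], [0.001, 0.001, -1.0]]
ft_force: [0.7, -3.7, 5.4]
finger_gap: 0.169
```

```bash
python3 rd.py 3;  python3 - <<'E'
from h import *
f=optics.grab_frame("wrist"); cv2.imwrite("pics/wrist6.png",f["image"]); crop(f["image"],225,60,335,260,3,"w6c.png")
g=cv2.cvtColor(f["image"],cv2.COLOR_BGR2GRAY)
g=np.clip((g.astype(float)-120)*2,0,255).astype(np.uint8)
crop(g,225,60,335,260,3,"w6g.png")
f=optics.grab_frame("scene"); crop(f["image"],120,190,230,280,5,"c6.png")
E
```

```text
[ 3.7000e-01 -3.2500e+00  4.9600e+00  4.7860e+02 -1.0609e+02  7.4900e+01]
[-4.7000e-01 -3.2700e+00  4.5100e+00  4.7862e+02 -1.0609e+02  7.4900e+01]
[ 2.4000e-01 -3.9200e+00  5.5800e+00  4.7860e+02 -1.0609e+02  7.4890e+01]
t 14.05 mean F [ 0.05 -3.48  5.02] Falong -3.44 pos [ 478.61 -106.09   74.9 ] bottom z 47.50 stand x -79.38 tiltfwd 0.0000 gap 0.167
```

View pics/w6c.png

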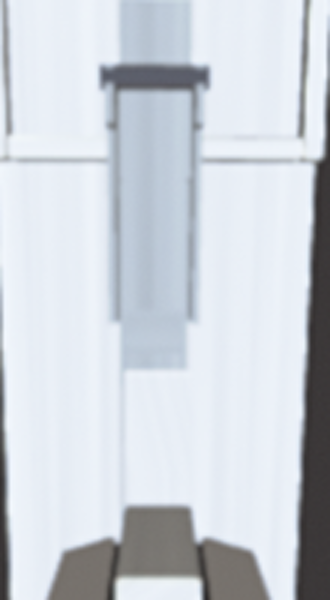

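View pics/c6.png

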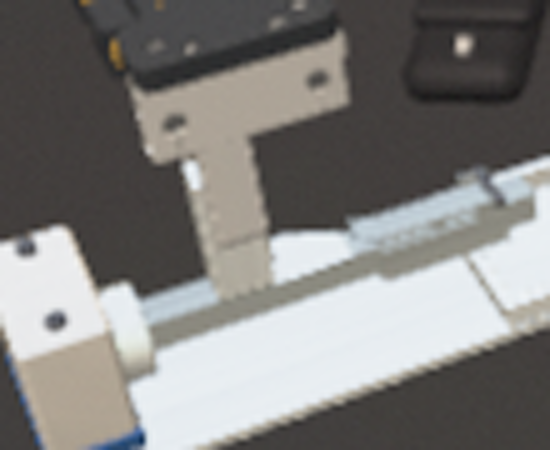

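Call:
{"method": "play_rows", "body": {
  "targets": "0 0 0 0 0 -0.08 255;0 0 0 0 0 0 255;0 0 0 0 0 0 255;0 0 0 0 0 0 255"
}}

```text
time: 14.55
eef_pos: [0.4781, -0.1051, 0.0749]
tcp_rot: [[0.989, -0.146, -0.0], [-0.146, -0.989, 0.001], [-0.0, -0.001, -1.0]]
ft_force: [1.1, -1.2, 2.6]
finger_gap: 0.165
```

```bash
python3 rd.py 3
```

```text
[   0.77   -0.62    1.27  478.07 -105.1    74.91]
[   1.19    0.5     1.72  478.05 -105.13   74.88]
[   0.96    0.67    1.12  477.96 -105.19   74.91]
t 14.7 mean F [0.97 0.18 1.37] Falong 0.33 pos [ 478.02 -105.14   74.9 ] bottom z 47.50 stand x -78.53 tiltfwd 0.0000 gap 0.168
```

Call:
{"method": "play_rows", "body": {
  "targets": "0 0 0 0 -0.1 0 255;0 0 0 0 -0.1 0 255;0 0 0 0 -0.1 0 255;0 0 0 0 -0.1 0 255;0 0 0 0 -0.1 0 255;0 0 0 0 -0.1 0 255"
}}

```text
time: 15.3
eef_pos: [0.4787, -0.0995, 0.0749]
tcp_rot: [[0.989, -0.146, -0.001], [-0.146, -0.989, 0.0], [-0.001, -0.0, -1.0]]
ft_force: [-0.5, 0.5, -0.5]
finger_gap: 0.166
```

```bash
python3 rd.py 2
```

```text
[-2.0000e-01  1.1100e+00 -3.5000e-01  4.7871e+02 -9.9320e+01  7.4910e+01]
[ 9.6000e-01 -4.5000e-01 -5.5000e-01  4.7871e+02 -9.9430e+01  7.4920e+01]
t 15.4 mean F [ 0.38  0.33 -0.45] Falong 0.38 pos [478.71 -99.37  74.92] bottom z 47.52 stand x -72.72 tiltfwd 0.0000 gap 0.165
```

Call:
{"method": "play_rows", "body": {
  "targets": "0 0 0 0 -0.1 0.02 255;0 0 0 0 -0.1 0 255;0 0 0 0 -0.1 0 255;0 0 0 0 -0.1 0 255;0 0 0 0 0 0 255"
}}

```text
time: 15.9
eef_pos: [0.4794, -0.0962, 0.075]
tcp_rot: [[0.989, -0.146, -0.0], [-0.146, -0.989, -0.001], [-0.0, 0.001, -1.0]]
ft_force: [-0.4, -1.2, -2.5]
finger_gap: 0.165
```

```bash
python3 rd.py 2
```

```text
[ -1.22  -1.19  -1.17 479.41 -96.21  74.97]
[  0.52  -1.08  -2.24 479.4  -96.22  74.98]
t 16.0 mean F [-0.35 -1.13 -1.71] Falong -1.17 pos [479.41 -96.21  74.97] bottom z 47.57 stand x -69.49 tiltfwd 0.0000 gap 0.167
```

Call:
{"method": "play_rows", "body": {
  "targets": "0 0 0 0 -0.1 0.03 255;0 0 0 0 -0.1 0.01 255;0 0 0 0 -0.1 0 255;0 0 0 0 -0.1 0 255;0 0 0 0 0 0 255"
}}

```text
time: 16.5
eef_pos: [0.4804, -0.0924, 0.075]
tcp_rot: [[0.989, -0.146, 0.001], [-0.146, -0.989, -0.001], [0.001, 0.001, -1.0]]
ft_force: [-0.7, -4.6, 0.6]
finger_gap: 0.168
```

```bash
python3 rd.py 2
```

```text
[-4.8000e-01 -5.5300e+00  1.1200e+00  4.8039e+02 -9.2450e+01  7.5010e+01]
[-4.5000e-01 -4.9800e+00  6.4000e-01  4.8036e+02 -9.2430e+01  7.4980e+01]
t 16.6 mean F [-0.47 -5.25  0.88] Falong -5.27 pos [480.38 -92.44  75.  ] bottom z 47.60 stand x -65.62 tiltfwd 0.0000 gap 0.166
```

Call:
{"method": "play_rows", "body": {
  "targets": "0 0 0 0 -0.1 0 255;0 0 0 0 -0.1 0 255;0 0 0 0 -0.1 0 255;0 0 0 0 0 0 255"
}}

```text
time: 17.0
eef_pos: [0.4808, -0.09, 0.0751]
tcp_rot: [[0.989, -0.147, 0.001], [-0.147, -0.989, -0.003], [0.001, 0.002, -1.0]]
ft_force: [-1.2, -6.6, 0.7]
finger_gap: 0.164
```

```bash
python3 rd.py 2
```

```text
[ 5.0000e-02 -6.3600e+00  1.0600e+00  4.8075e+02 -9.0030e+01  7.5030e+01]
[ -0.76  -6.45   0.59 480.73 -90.03  75.04]
t 17.1 mean F [-0.36 -6.41  0.82] Falong -6.39 pos [480.74 -90.03  75.03] bottom z 47.63 stand x -63.18 tiltfwd -0.0000 gap 0.169
```

Call:
{"method": "play_rows", "body": {
  "targets": "0 0 0 0 -0.1 0 255;0 0 0 0 -0.1 0 255;0 0 0 0 -0.1 0 255;0 0 0 0 0 0 255"
}}

```text
time: 17.5
eef_pos: [0.4811, -0.0878, 0.0751]
tcp_rot: [[0.989, -0.147, 0.0], [-0.147, -0.989, -0.004], [0.001, 0.004, -1.0]]
ft_force: [-0.9, -6.8, 0.7]
finger_gap: 0.165
```

```bash
python3 rd.py 2
```

```text
[ -0.54  -7.61   0.8  481.1  -87.82  75.12]
[ -0.64  -8.11   0.67 481.1  -87.83  75.11]
t 17.6 mean F [-0.59 -7.86  0.74] Falong -7.87 pos [481.1  -87.82  75.12] bottom z 47.72 stand x -60.95 tiltfwd 0.0000 gap 0.167
```

Call:
{"method": "play_rows", "body": {
  "targets": "0 0 0 0 -0.1 0 255;0 0 0 0 -0.1 0 255;0 0 0 0 -0.1 0 255;0 0 0 0 0 0 255;0 0 0 0 0 0 255"
}}

```text
time: 18.1
eef_pos: [0.4815, -0.0853, 0.0752]
tcp_rot: [[0.989, -0.147, 0.0], [-0.147, -0.989, -0.005], [0.001, 0.005, -1.0]]
ft_force: [-1.4, -8.0, 0.9]
finger_gap: 0.162
```

```bash
python3 rd.py 2;  python3 - <<'E'
from h import *
f=optics.grab_frame("scene"); crop(f["image"],130,180,260,280,6,"c7.png")
f=optics.grab_frame("wrist"); crop(f["image"],225,60,335,260,3,"w7c.png")
E
```

```text
[ -0.79  -8.79   1.11 481.54 -85.31  75.17]
[ -0.55  -8.12   1.52 481.54 -85.3   75.15]
t 18.2 mean F [-0.67 -8.46  1.31] Falong -8.47 pos [481.54 -85.31  75.16] bottom z 47.76 stand x -58.39 tiltfwd 0.0000 gap 0.166
```

View pics/c7.png

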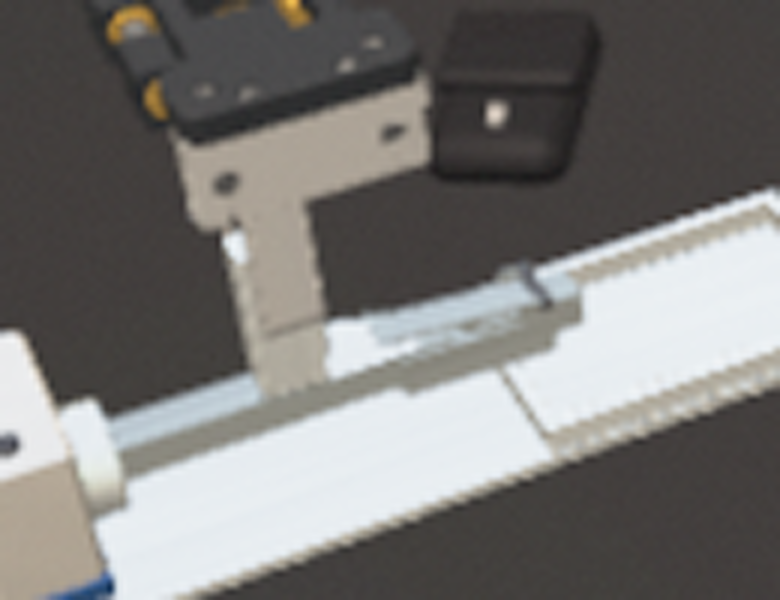

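View pics/w7c.png

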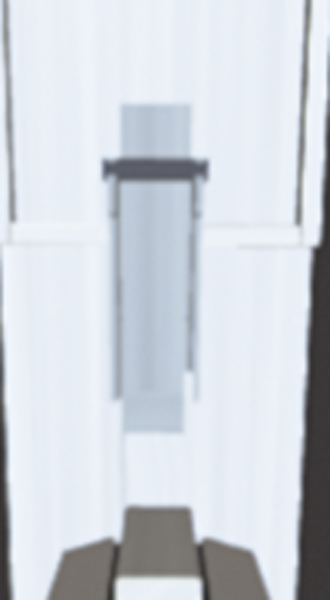

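Call:
{"method": "play_rows", "body": {
  "targets": "0 0 0 0 -0.1 0 255;0 0 0 0 -0.1 0 255;0 0 0 0 -0.1 0 255;0 0 0 0 0 0 255;0 0 0 0 0 0 255"
}}

```text
time: 18.8
eef_pos: [0.482, -0.0827, 0.0752]
tcp_rot: [[0.989, -0.147, 0.0], [-0.147, -0.989, -0.006], [0.001, 0.006, -1.0]]
ft_force: [-1.5, -9.4, 1.0]
finger_gap: 0.167
```

```bash
python3 rd.py 2
```

```text
[-1.4800e+00 -8.9000e+00 -1.8000e-01  4.8196e+02 -8.2650e+01  7.5190e+01]
[-1.5200e+00 -9.8200e+00  3.3000e-01  4.8196e+02 -8.2650e+01  7.5190e+01]
t 18.9 mean F [-1.5  -9.36  0.08] Falong -9.48 pos [481.96 -82.65  75.19] bottom z 47.79 stand x -55.70 tiltfwd -0.0000 gap 0.167
```

Call:
{"method": "play_rows", "body": {
  "targets": "0 0 0 0 -0.1 0 255;0 0 0 0 -0.1 0 255;0 0 0 0 -0.1 0 255;0 0 0 0 0 0 255;0 0 0 0 0 0 255"
}}

```text
time: 19.4
eef_pos: [0.4824, -0.08, 0.0752]
tcp_rot: [[0.989, -0.147, 0.0], [-0.147, -0.989, -0.006], [0.001, 0.006, -1.0]]
ft_force: [-1.7, -9.8, 1.2]
finger_gap: 0.168
```

```bash
python3 rd.py 2
```

```text
[ -0.86  -9.77   0.87 482.4  -79.95  75.22]
[ -1.29 -10.26   0.72 482.39 -79.94  75.21]
t 19.5 mean F [ -1.07 -10.01   0.79] Falong -10.07 pos [482.4  -79.95  75.21] bottom z 47.81 stand x -52.96 tiltfwd 0.0000 gap 0.17
```

Call:
{"method": "play_rows", "body": {
  "targets": "0 0 0 0 -0.1 0 255;0 0 0 0 -0.1 0 255;0 0 0 0 0 0 255;0 0 0 0 0 0 255;0 0 0 0 0 0 255"
}}

```text
time: 20.0
eef_pos: [0.4827, -0.0782, 0.0753]
tcp_rot: [[0.989, -0.147, 0.0], [-0.147, -0.989, -0.007], [0.001, 0.007, -1.0]]
ft_force: [-1.8, -10.8, 0.6]
finger_gap: 0.166
```

```bash
python3 rd.py 2;  python3 - <<'E'
from h import *
f=optics.grab_frame("scene"); crop(f["image"],130,180,260,280,6,"c8.png")
f=optics.grab_frame("wrist"); crop(f["image"],225,60,335,260,3,"w8c.png")
E
```

```text
[ -1.53 -10.13   1.75 482.66 -78.22  75.23]
[ -1.62 -11.28   1.77 482.68 -78.24  75.24]
t 20.1 mean F [ -1.57 -10.7    1.76] Falong -10.83 pos [482.67 -78.23  75.24] bottom z 47.84 stand x -51.22 tiltfwd 0.0000 gap 0.166
```

View pics/w8c.png

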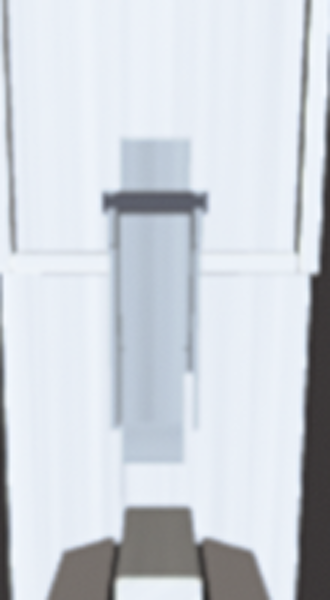

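Call:
{"method": "play_rows", "body": {
  "targets": "0 0 0 0 -0.1 0 255;0 0 0 0 -0.1 0 255;0 0 0 0 0 0 255;0 0 0 0 0 0 255;0 0 0 0 0 0 255"
}}

```text
time: 20.7
eef_pos: [0.483, -0.0764, 0.0753]
tcp_rot: [[0.989, -0.147, 0.0], [-0.147, -0.989, -0.007], [0.001, 0.007, -1.0]]
ft_force: [-1.5, -11.0, 1.5]
finger_gap: 0.165
```

```bash
python3 rd.py 2
```

```text
[ 2.4000e-01 -1.1470e+01  5.0000e-02  4.8295e+02 -7.6420e+01  7.5260e+01]
[ -0.87 -10.53   0.61 482.95 -76.44  75.27]
t 20.8 mean F [ -0.32 -11.     0.33] Falong -10.93 pos [482.95 -76.43  75.26] bottom z 47.86 stand x -49.40 tiltfwd 0.0000 gap 0.168
```

Call:
{"method": "play_rows", "body": {
  "targets": "0 0 0 0 -0.1 0 255;0 0 0 0 -0.1 0 255;0 0 0 0 0 0 255;0 0 0 0 0 0 255"
}}

```text
time: 21.2
eef_pos: [0.4832, -0.0746, 0.0752]
tcp_rot: [[0.989, -0.147, 0.0], [-0.147, -0.989, -0.007], [0.001, 0.007, -1.0]]
ft_force: [-0.9, -11.4, 1.2]
finger_gap: 0.168
```

```bash
python3 rd.py 2;  python3 - <<'E'
from h import *
f=optics.grab_frame("scene"); crop(f["image"],130,180,260,280,6,"c9.png")
f=optics.grab_frame("wrist"); crop(f["image"],225,60,335,260,3,"w9c.png")
E
```

```text
[ -1.3  -11.77   1.06 483.24 -74.62  75.28]
[ -1.24 -11.61   0.72 483.22 -74.6   75.25]
t 21.3 mean F [ -1.27 -11.69   0.89] Falong -11.76 pos [483.23 -74.61  75.26] bottom z 47.86 stand x -47.57 tiltfwd -0.0000 gap 0.167
```

View pics/w9c.png

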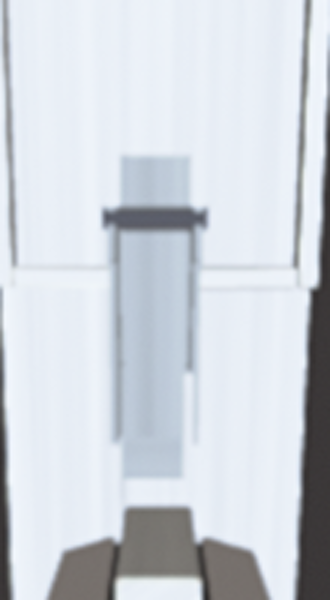

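View pics/c9.png

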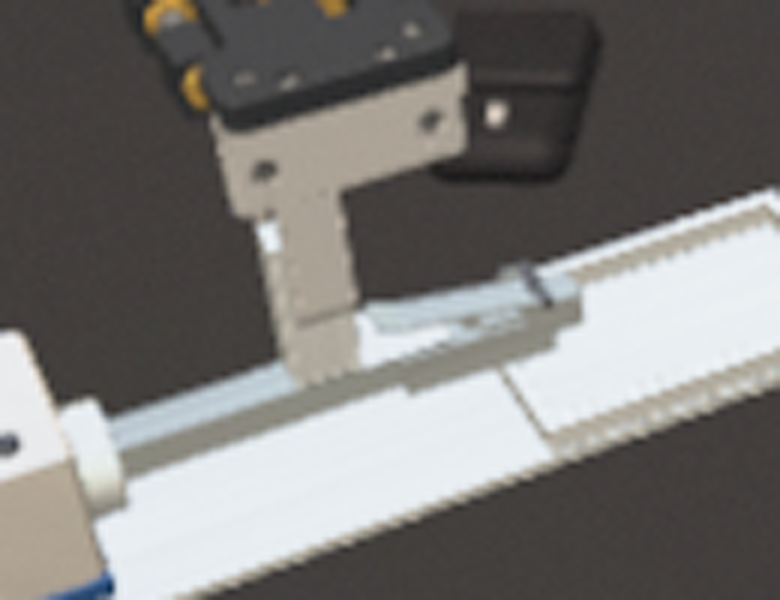

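Call:
{"method": "play_rows", "body": {
  "targets": "0 0 0 0 -0.1 0 255;0 0 0 0 -0.1 0 255;0 0 0 0 0 0 255;0 0 0 0 0 0 255"
}}

```text
time: 21.8
eef_pos: [0.4835, -0.0728, 0.0752]
tcp_rot: [[0.989, -0.147, 0.0], [-0.147, -0.989, -0.008], [0.001, 0.008, -1.0]]
ft_force: [-2.5, -12.1, 1.3]
finger_gap: 0.163
```

```bash
python3 rd.py 2
```

```text
[ -0.94 -11.73   1.63 483.51 -72.79  75.28]
[ -2.5  -12.26   1.15 483.49 -72.8   75.25]
t 21.9 mean F [ -1.72 -11.99   1.39] Falong -12.12 pos [483.5  -72.8   75.27] bottom z 47.87 stand x -45.73 tiltfwd -0.0000 gap 0.164
```

Call:
{"method": "play_rows", "body": {
  "targets": "0 0 0 0 -0.1 0 255;0 0 0 0 -0.1 0 255;0 0 0 0 0 0 255;0 0 0 0 0 0 255"
}}

```text
time: 22.3
eef_pos: [0.4838, -0.0709, 0.0753]
tcp_rot: [[0.989, -0.147, 0.0], [-0.147, -0.989, -0.008], [0.001, 0.008, -1.0]]
ft_force: [-1.0, -12.0, 0.4]
finger_gap: 0.166
```

```bash
python3 rd.py 2;  python3 - <<'E'
from h import *
f=optics.grab_frame("scene"); crop(f["image"],130,180,260,280,6,"c10.png")
f=optics.grab_frame("wrist"); crop(f["image"],225,60,335,260,3,"w10c.png")
E
```

```text
[-2.4500e+00 -1.2510e+01  2.3000e-01  4.8379e+02 -7.0930e+01  7.5270e+01]
[ -1.22 -12.07   0.61 483.76 -70.92  75.24]
t 22.4 mean F [ -1.83 -12.29   0.42] Falong -12.43 pos [483.77 -70.92  75.25] bottom z 47.85 stand x -43.84 tiltfwd 0.0000 gap 0.169
```

View pics/w10c.png

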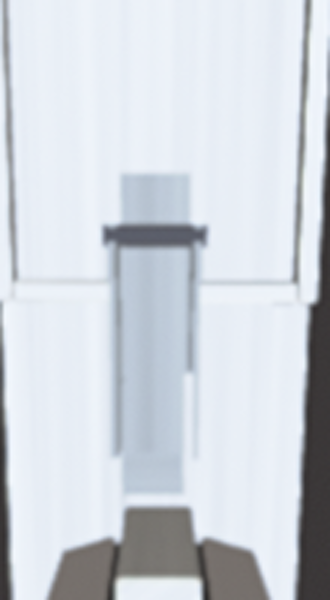

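View pics/c10.png

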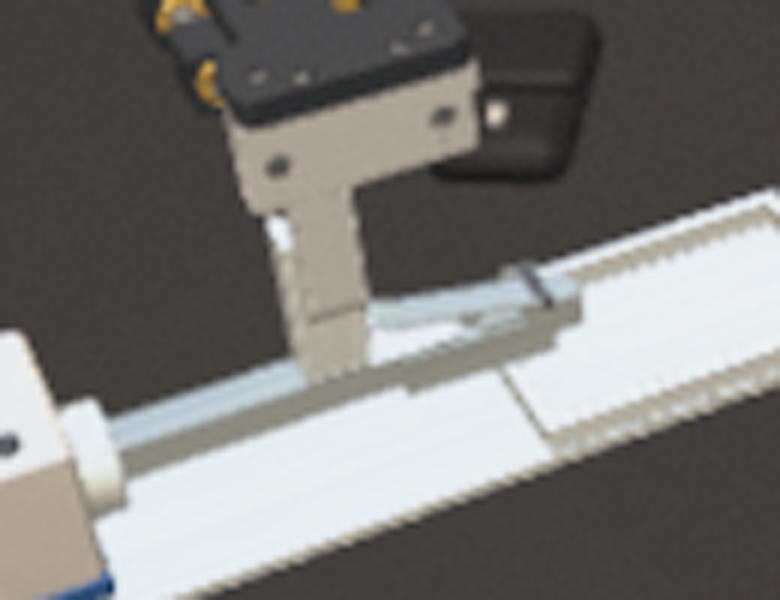

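Call:
{"method": "play_rows", "body": {
  "targets": "0 0 0 0 -0.1 0 255;0 0 0 0 -0.1 0 255;0 0 0 0 0 0 255;0 0 0 0 0 0 255"
}}

```text
time: 22.9
eef_pos: [0.4841, -0.069, 0.0752]
tcp_rot: [[0.989, -0.147, 0.0], [-0.147, -0.989, -0.008], [0.001, 0.008, -1.0]]
ft_force: [-1.3, -11.2, 1.2]
finger_gap: 0.167
```

```bash
python3 rd.py 2;  python3 - <<'E'
from h import *
f=optics.grab_frame("wrist"); crop(f["image"],225,60,335,260,3,"w11c.png")
E
```

```text
[ -1.82 -12.57   1.22 484.06 -68.95  75.22]
[ -1.3  -12.1    0.89 484.08 -68.96  75.25]
t 23.0 mean F [ -1.56 -12.34   1.06] Falong -12.44 pos [484.07 -68.96  75.23] bottom z 47.83 stand x -41.85 tiltfwd 0.0000 gap 0.166
```

View pics/w11c.png

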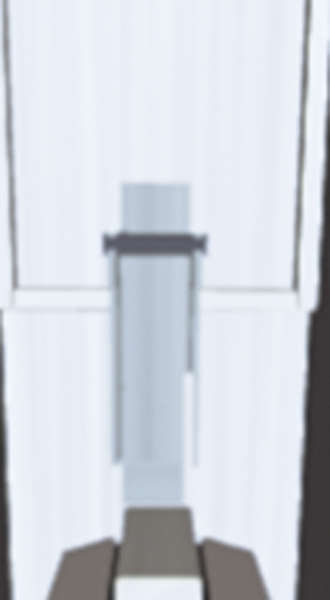

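```bash
cat > clp.py <<'E'
from h import *
import sys
f=optics.grab_frame("wrist"); z=.0475
a,b,c,l=map(float,sys.argv[1:5])
cu=lambda r:[(161.5)/3-.5+225,(r+.5)/3-.5+60]
u=-bot.get_obs()["tcp_rot"][:,1]
e=onz(f,cu(a),z)@u
print("hinge %.1f"%(1000*(onz(f,cu(b),z+.0065)@u-e)+42),"saddle rear %.1f"%(1000*(onz(f,cu(c),z-.001)@u-e)+42),"lip %.1f"%(1000*(onz(f,cu(l),z+.014)@u-e)+42))
E
python3 clp.py 183 243 465 505
python3 - <<'E'
from h import *
f=optics.grab_frame("wrist"); cv2.imwrite("pics/w12full.png",f["image"]); crop(f["image"],250,110,320,240,4.6,"w12c.png")
for n in ["clip","clip_leaf"]:
    for r in masks_of("wrist",n)[:2]: print(n,r["confidence"],np.array(r["extent"])*[560,420,560,420])
E
```

```text
hinge 28.9 saddle rear -23.4 lip -29.2
clip 0.65 [259.616 136.206  34.216  91.308]
clip_leaf 0.96 [267.624 145.614  18.312  82.908]
clip_leaf 0.15 [215.376   0.    125.888 373.8  ]
```

View pics/w12c.png

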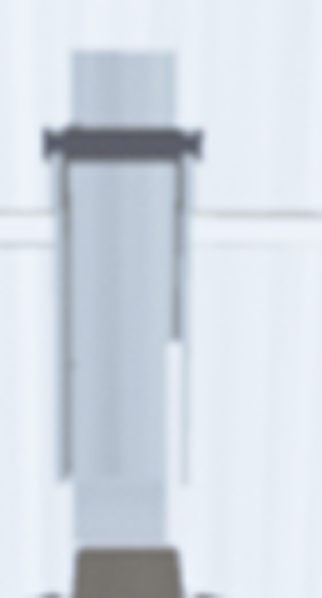

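Call:
{"method": "play_rows", "body": {
  "targets": "0 0 0 0 -0.1 0 255;0 0 0 0 -0.1 0 255;0 0 0 0 -0.1 0 255;0 0 0 0 0 0 255;0 0 0 0 0 0 255"
}}

```text
time: 23.75
eef_pos: [0.4845, -0.0662, 0.0752]
tcp_rot: [[0.989, -0.147, -0.0], [-0.147, -0.989, -0.008], [0.001, 0.008, -1.0]]
ft_force: [-1.7, -12.7, 0.9]
finger_gap: 0.17
```

```bash
python3 rd.py 2;  python3 - <<'E'
from h import *
f=optics.grab_frame("wrist"); crop(f["image"],250,110,320,240,4.6,"w13c.png")
f=optics.grab_frame("scene"); crop(f["image"],130,180,260,280,6,"c13.png")
E
```

```text
[ -0.76 -12.64   0.76 484.45 -66.19  75.23]
[-1.1800e+00 -1.1730e+01  1.0000e-02  4.8444e+02 -6.6220e+01  7.5230e+01]
t 23.85 mean F [ -0.97 -12.19   0.39] Falong -12.20 pos [484.44 -66.21  75.23] bottom z 47.83 stand x -39.07 tiltfwd 0.0000 gap 0.167
```

View pics/w13c.png

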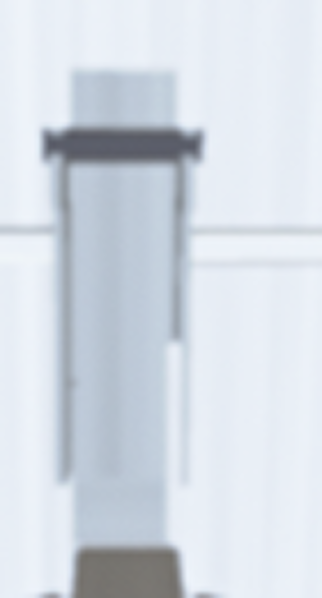

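View pics/c13.png

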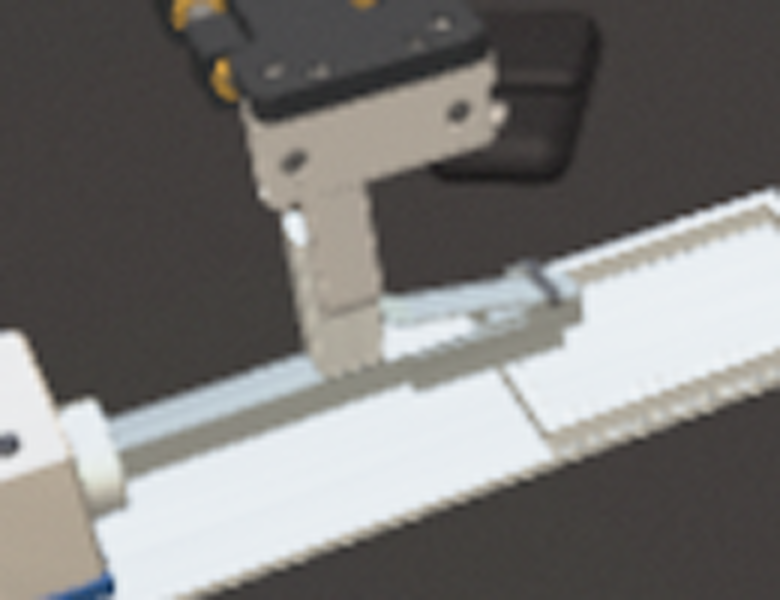

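Call:
{"method": "play_rows", "body": {
  "targets": "0 0 0 0 -0.1 0 255;0 0 0 0 -0.1 0 255;0 0 0 0 -0.1 0 255;0 0 0 0 -0.1 0 255;0 0 0 0 -0.1 0 255;0 0 0 0 -0.1 0 255"
}}

```text
time: 24.55
eef_pos: [0.4853, -0.0606, 0.0753]
tcp_rot: [[0.989, -0.147, -0.0], [-0.147, -0.989, -0.009], [0.001, 0.009, -1.0]]
ft_force: [-2.0, -13.6, 1.2]
finger_gap: 0.167
```

```bash
python3 rd.py 2;  python3 - <<'E'
from h import *
f=optics.grab_frame("wrist"); crop(f["image"],250,110,320,240,4.6,"w14c.png")
E
```

```text
[ -1.86 -12.65   0.91 485.3  -60.36  75.28]
[ -2.36 -13.64   1.95 485.28 -60.37  75.25]
t 24.65 mean F [ -2.11 -13.14   1.43] Falong -13.32 pos [485.29 -60.36  75.27] bottom z 47.87 stand x -33.17 tiltfwd -0.0000 gap 0.166
```

View pics/w14c.png

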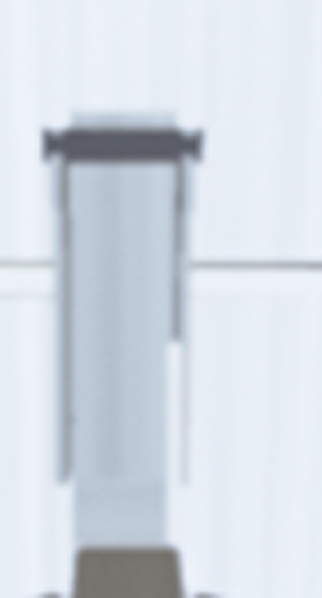

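Call:
{"method": "play_rows", "body": {
  "targets": "0 0 0 0 -0.1 -0.01 255;0 0 0 0 -0.1 0 255;0 0 0 0 -0.1 0 255;0 0 0 0 -0.1 0 255;0 0 0 0 -0.1 0 255;0 0 0 0 -0.1 0 255;0 0 0 0 -0.1 0 255;0 0 0 0 -0.1 0 255"
}}

```text
time: 25.5
eef_pos: [0.4864, -0.0527, 0.0754]
tcp_rot: [[0.989, -0.147, -0.0], [-0.147, -0.989, -0.009], [0.001, 0.009, -1.0]]
ft_force: [-2.2, -14.9, 1.5]
finger_gap: 0.164
```

```bash
python3 rd.py 2
```

```text
[ -2.28 -13.09   1.32 486.41 -52.45  75.34]
[-2.0800e+00 -1.3260e+01  1.1000e-01  4.8639e+02 -5.2490e+01  7.5320e+01]
t 25.6 mean F [ -2.18 -13.18   0.72] Falong -13.36 pos [486.4  -52.47  75.33] bottom z 47.93 stand x -25.20 tiltfwd 0.0000 gap 0.169
```

Call:
{"method": "play_rows", "body": {
  "targets": "0 0 0 0 -0.1 0 255;0 0 0 0 -0.1 0 255;0 0 0 0 -0.1 0 255;0 0 0 0 -0.1 0 255;0 0 0 0 -0.1 0 255;0 0 0 0 -0.1 0 255;0 0 0 0 -0.1 0 255;0 0 0 0 -0.1 0 255;0 0 0 0 -0.1 0 255;0 0 0 0 -0.1 0 255"
}}

```text
time: 26.6
eef_pos: [0.4878, -0.0429, 0.0754]
tcp_rot: [[0.989, -0.148, -0.0], [-0.148, -0.989, -0.009], [0.001, 0.009, -1.0]]
ft_force: [-2.5, -14.2, 1.2]
finger_gap: 0.166
```

```bash
python3 rd.py 2;  python3 - <<'E'
from h import *
f=optics.grab_frame("wrist"); crop(f["image"],240,80,330,260,3,"w15c.png")
f=optics.grab_frame("scene"); crop(f["image"],130,180,280,280,5,"c15.png")
E
```

```text
[ -2.32 -14.77   1.16 487.87 -42.68  75.35]
[-2.8500e+00 -1.3130e+01  3.8000e-01  4.8785e+02 -4.2680e+01  7.5350e+01]
t 26.7 mean F [ -2.59 -13.95   0.77] Falong -14.19 pos [487.86 -42.68  75.35] bottom z 47.95 stand x -15.30 tiltfwd 0.0000 gap 0.162
```

View pics/c15.png

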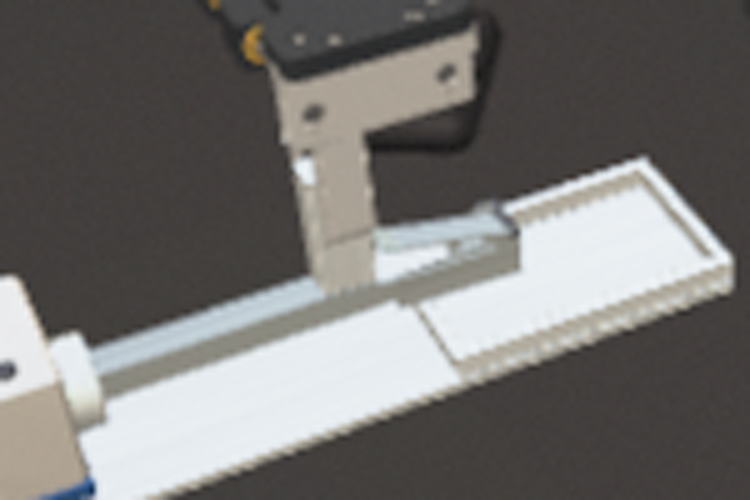

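View pics/w15c.png

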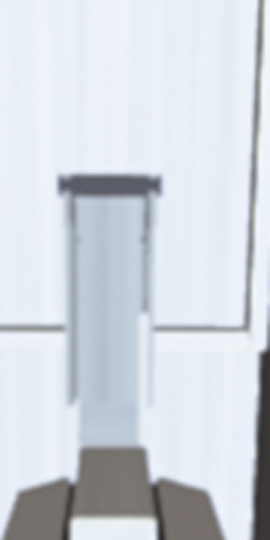

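Call:
{"method": "play_rows", "body": {
  "targets": "0 0 0 0 -0.1 -0.01 255;0 0 0 0 -0.1 0 255;0 0 0 0 -0.1 0 255;0 0 0 0 -0.1 0 255;0 0 0 0 -0.1 0 255;0 0 0 0 -0.1 0 255;0 0 0 0 -0.1 0 255;0 0 0 0 -0.1 0 255;0 0 0 0 -0.1 0 255;0 0 0 0 -0.1 0 255"
}}

```text
time: 27.8
eef_pos: [0.4892, -0.033, 0.0753]
tcp_rot: [[0.989, -0.147, -0.001], [-0.147, -0.989, -0.009], [0.001, 0.009, -1.0]]
ft_force: [-2.7, -13.8, 2.2]
finger_gap: 0.166
```

```bash
python3 rd.py 2
```

```text
[ -2.32 -12.84   1.39 489.21 -32.75  75.34]
[ -1.78 -13.49   1.42 489.23 -32.74  75.33]
t 27.9 mean F [ -2.05 -13.17   1.41] Falong -13.34 pos [489.22 -32.75  75.34] bottom z 47.94 stand x -5.28 tiltfwd -0.0000 gap 0.17
```

Call:
{"method": "play_rows", "body": {
  "targets": "0 0 0 0 -0.1 -0.01 255;0 0 0 0 -0.1 0 255;0 0 0 0 -0.1 0 255;0 0 0 0 -0.1 0 255;0 0 0 0 -0.1 0 255;0 0 0 0 -0.1 0 255;0 0 0 0 -0.1 0 255;0 0 0 0 -0.1 0 255;0 0 0 0 -0.1 0 255;0 0 0 0 -0.1 0 255"
}}

```text
time: 28.9
eef_pos: [0.4906, -0.0227, 0.0753]
tcp_rot: [[0.989, -0.147, -0.001], [-0.147, -0.989, -0.008], [0.0, 0.008, -1.0]]
ft_force: [-1.6, -12.3, 1.2]
finger_gap: 0.17
```

```bash
python3 rd.py 2;  python3 - <<'E'
from h import *
f=optics.grab_frame("scene"); crop(f["image"],130,180,280,280,5,"c16.png")
E
```

```text
[ -1.75 -11.52   2.49 490.63 -22.43  75.28]
[ -1.58 -11.4    1.75 490.6  -22.47  75.26]
t 29.0 mean F [ -1.67 -11.46   2.12] Falong -11.60 pos [490.61 -22.45  75.27] bottom z 47.87 stand x 5.11 tiltfwd 0.0000 gap 0.169
```

View pics/c16.png

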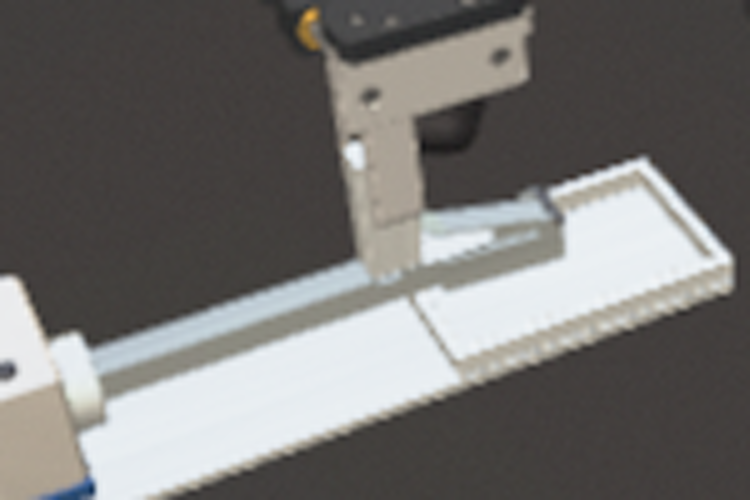

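Call:
{"method": "play_rows", "body": {
  "targets": "0 0 0 0 -0.1 -0.02 255;0 0 0 0 -0.1 0 255;0 0 0 0 -0.1 0 255;0 0 0 0 -0.1 0 255;0 0 0 0 -0.1 0 255;0 0 0 0 -0.1 0 255;0 0 0 0 -0.1 0 255;0 0 0 0 -0.1 0 255;0 0 0 0 -0.1 0 255"
}}

```text
time: 29.95
eef_pos: [0.4918, -0.0138, 0.0752]
tcp_rot: [[0.989, -0.147, -0.001], [-0.147, -0.989, -0.009], [0.0, 0.009, -1.0]]
ft_force: [-1.7, -12.8, 1.1]
finger_gap: 0.169
```

```bash
python3 rd.py 2
```

```text
[-2.7000e-01 -1.2390e+01 -4.4000e-01  4.9185e+02 -1.3560e+01  7.5170e+01]
[-9.2000e-01 -1.2650e+01 -2.9000e-01  4.9187e+02 -1.3540e+01  7.5180e+01]
t 30.05 mean F [ -0.59 -12.52  -0.37] Falong -12.47 pos [491.86 -13.55  75.18] bottom z 47.78 stand x 14.10 tiltfwd -0.0000 gap 0.166
```

Call:
{"method": "play_rows", "body": {
  "targets": "0 0 0 0 -0.1 0 255;0 0 0 0 -0.1 0 255;0 0 0 0 -0.1 0 255;0 0 0 0 -0.1 0 255;0 0 0 0 -0.1 0 255;0 0 0 0 -0.1 0 255"
}}

```text
time: 30.65
eef_pos: [0.4927, -0.0078, 0.0751]
tcp_rot: [[0.989, -0.147, -0.001], [-0.147, -0.989, -0.008], [-0.0, 0.009, -1.0]]
ft_force: [-0.8, -11.2, 0.4]
finger_gap: 0.167
```

```bash
python3 rd.py 2;  python3 - <<'E'
from h import *
f=optics.grab_frame("scene"); crop(f["image"],130,180,280,280,5,"c17.png")
E
```

```text
[ -0.86 -12.8   -0.96 492.71  -7.7   75.11]
[-7.1000e-01 -1.2450e+01 -4.4000e-01  4.9273e+02 -7.7300e+00  7.5120e+01]
t 30.75 mean F [ -0.78 -12.63  -0.7 ] Falong -12.60 pos [492.72  -7.72  75.11] bottom z 47.71 stand x 20.00 tiltfwd 0.0000 gap 0.165
```

View pics/c17.png

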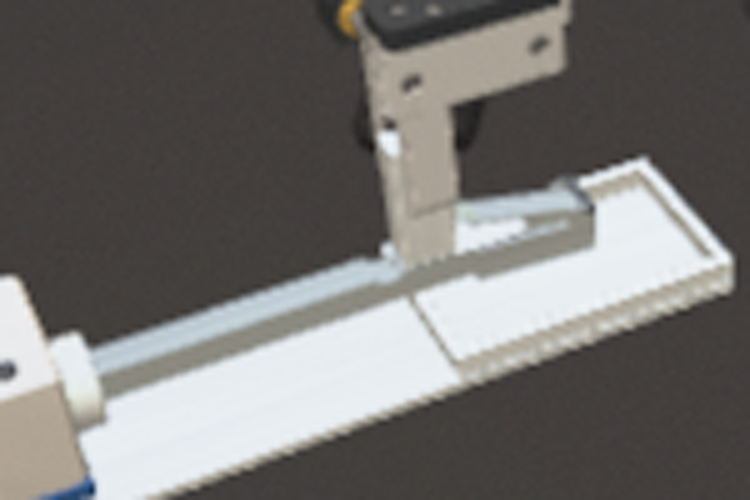

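Call:
{"method": "play_rows", "body": {
  "targets": "0 0 0 0 -0.1 0 255;0 0 0 0 -0.1 0 255;0 0 0 0 -0.1 0 255;0 0 0 0 -0.05 0 255;0 0 0 0 -0.05 0 255"
}}

```text
time: 31.3
eef_pos: [0.4933, -0.0039, 0.0751]
tcp_rot: [[0.989, -0.147, -0.001], [-0.147, -0.989, -0.009], [-0.0, 0.009, -1.0]]
ft_force: [-1.4, -12.1, 0.4]
finger_gap: 0.166
```

```bash
python3 rd.py 2;  python3 - <<'E'
from h import *
f=optics.grab_frame("scene"); crop(f["image"],130,180,280,280,5,"c18.png")
E
```

```text
[-1.1100e+00 -1.2240e+01 -3.6000e-01  4.9327e+02 -3.8900e+00  7.5070e+01]
[ 2.0000e-02 -1.1450e+01 -7.5000e-01  4.9328e+02 -3.8800e+00  7.5070e+01]
t 31.4 mean F [ -0.54 -11.84  -0.55] Falong -11.79 pos [493.27  -3.89  75.07] bottom z 47.67 stand x 23.87 tiltfwd 0.0000 gap 0.162
```

View pics/c18.png

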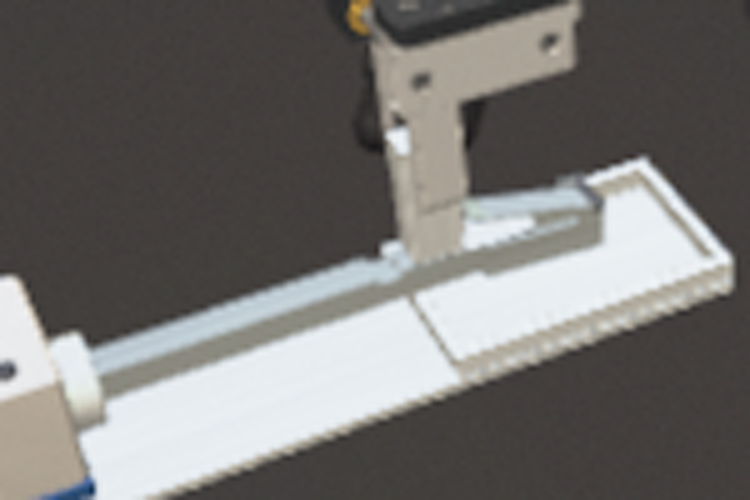

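Call:
{"method": "play_rows", "body": {
  "targets": "0 0 0 0 -0.1 0 255;0 0 0 0 -0.1 0 255;0 0 0 0 -0.05 0 255;0 0 0 0 0 0 255"
}}

```text
time: 31.85
eef_pos: [0.4939, 0.0039, 0.0749]
tcp_rot: [[0.989, -0.146, -0.001], [-0.146, -0.989, 0.002], [-0.001, -0.002, -1.0]]
ft_force: [-0.2, -0.4, -1.1]
finger_gap: 0.166
```

```bash
python3 rd.py 2;  python3 - <<'E'
from h import *
f=optics.grab_frame("scene"); crop(f["image"],130,180,280,280,5,"c19.png")
E
```

```text
[ 1.6000e-01  6.4000e-01 -7.0000e-01  4.9387e+02  3.7400e+00  7.4900e+01]
[ 6.500e-01  2.500e-01 -1.550e+00  4.939e+02  3.570e+00  7.492e+01]
t 31.95 mean F [ 0.41  0.45 -1.13] Falong 0.50 pos [493.89   3.65  74.91] bottom z 47.51 stand x 31.41 tiltfwd -0.0000 gap 0.167
```

View pics/c19.png

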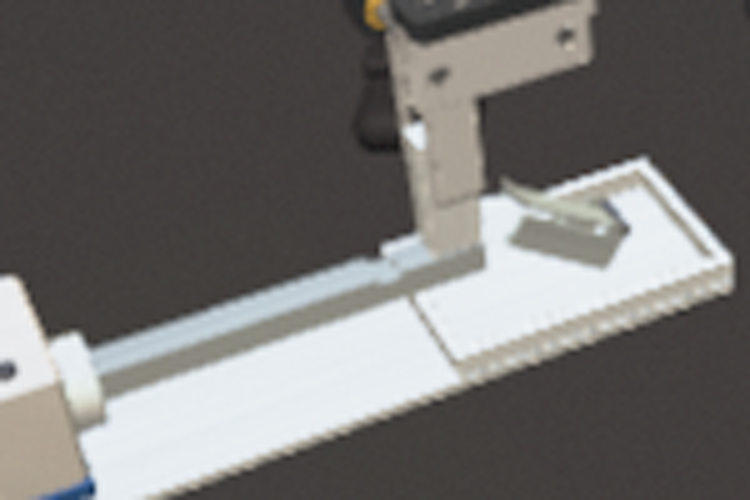

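Call:
{"method": "play_rows", "body": {
  "targets": "0 0 0 0 0 0 255;0 0 0 0 0 0 255"
}}

```text
time: 32.2
eef_pos: [0.4939, 0.0029, 0.075]
tcp_rot: [[0.989, -0.146, -0.0], [-0.146, -0.989, 0.0], [-0.0, -0.0, -1.0]]
ft_force: [-0.1, 0.7, -1.5]
finger_gap: 0.165
```

```bash
python3 rd.py 2;  python3 - <<'E'
from h import *
f=optics.grab_frame("scene"); crop(f["image"],170,190,280,270,6,"c20.png")
f=optics.grab_frame("side"); crop(f["image"],270,130,380,250,5,"s20.png")
f=optics.grab_frame("wrist"); cv2.imwrite("pics/w20.png",f["image"])
E
```

```text
[-3.6000e-01 -8.6000e-01 -5.1000e-01  4.9399e+02  2.7600e+00  7.5000e+01]
[ 1.2900e+00 -2.3000e-01 -7.3000e-01  4.9404e+02  2.6800e+00  7.5060e+01]
t 32.3 mean F [ 0.46 -0.54 -0.62] Falong -0.47 pos [494.01   2.72  75.03] bottom z 47.63 stand x 30.51 tiltfwd -0.0000 gap 0.165
```

View pics/c20.png

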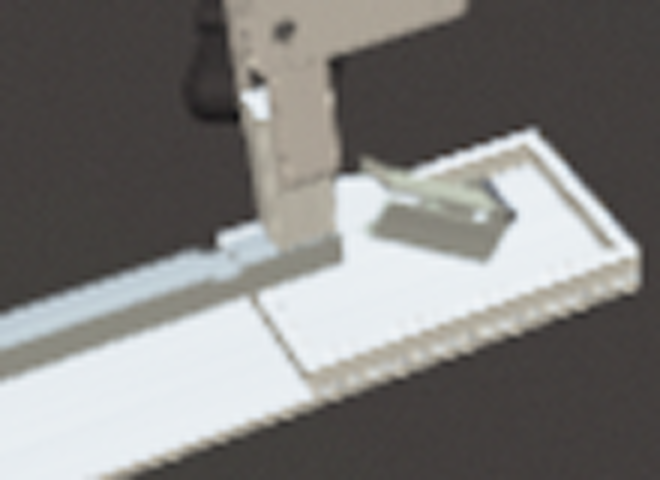

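View pics/s20.png

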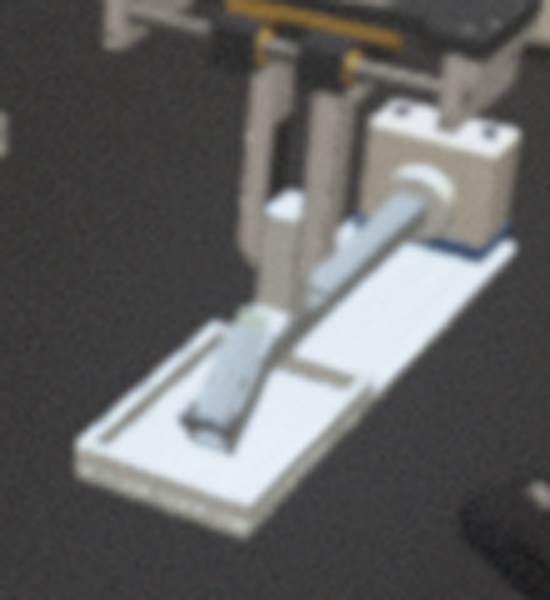

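View pics/w20.png

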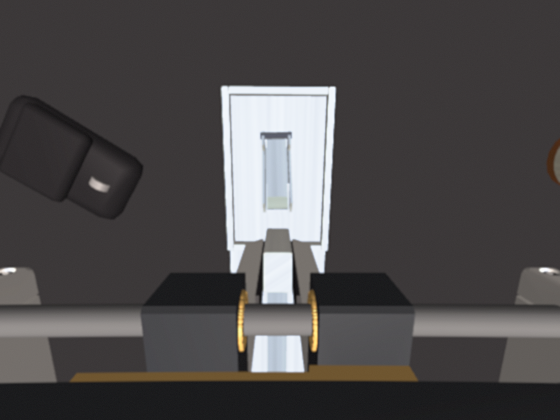

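Call:
{"method": "play_rows", "body": {
  "targets": "0 0 0 0 0 -0.05 255;0 0 0 0 0.3 0 255;0 0 0 0 0.5 0 255;0 0 0 0 0.5 0 255;0 0 0 0 0.6 0 255;0 0 0 0 0.8 0 255;0 0 0 0 0.8 0 255;0 0 0 0 0 0 255;0 0 0 0 0 0 255"
}}

```text
time: 33.35
eef_pos: [0.489, -0.0324, 0.0757]
tcp_rot: [[0.989, -0.147, 0.0], [-0.147, -0.989, 0.0], [0.0, -0.0, -1.0]]
ft_force: [-0.3, -0.4, -0.8]
finger_gap: 0.164
```

```bash
python3 rd.py 2;  python3 - <<'E'
from h import *
f=optics.grab_frame("scene"); crop(f["image"],170,190,280,270,6,"c21.png")
f=optics.grab_frame("wrist"); cv2.imwrite("pics/w21.png",f["image"])
E
```

```text
[-2.800e-01  9.800e-01 -4.700e-01  4.890e+02 -3.214e+01  7.572e+01]
[-1.0000e-02  1.2000e-01 -6.8000e-01  4.8902e+02 -3.2020e+01  7.5700e+01]
t 33.45 mean F [-0.15  0.55 -0.57] Falong 0.52 pos [489.01 -32.08  75.71] bottom z 48.31 stand x -4.65 tiltfwd -0.0000 gap 0.166
```

View pics/c21.png

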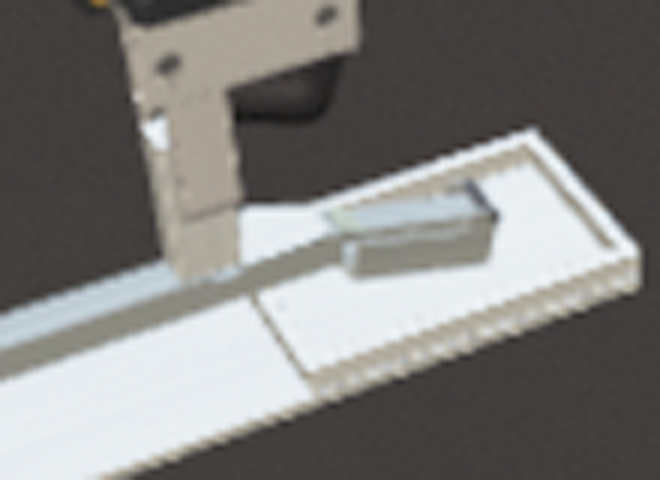

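View pics/w21.png

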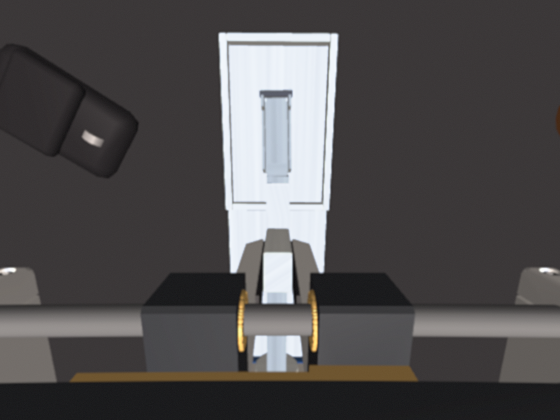

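Call:
{"method": "play_rows", "body": {
  "targets": "0 0 0 0 0.8 0 255;0 0 0 0 0.8 0 255;0 0 0 0 0.4 0 255;0 0 0 0 0 0 255;0 0 0 0 0 0 255"
}}

```text
time: 34.05
eef_pos: [0.486, -0.0521, 0.0757]
tcp_rot: [[0.989, -0.147, 0.0], [-0.147, -0.989, 0.0], [-0.0, -0.0, -1.0]]
ft_force: [0.2, 0.6, -1.1]
finger_gap: 0.168
```

```bash
python3 rd.py 1;  python3 - <<'E'
from h import *
f=optics.grab_frame("scene"); crop(f["image"],170,190,280,270,7,"c22.png")
f=optics.grab_frame("side"); crop(f["image"],270,150,370,240,7,"s22.png")
f=optics.grab_frame("wrist"); crop(f["image"],210,20,350,240,3,"w22.png")
E
```

```text
[ 7.0000e-01  2.2000e-01 -6.2000e-01  4.8603e+02 -5.1910e+01  7.5670e+01]
t 34.1 mean F [ 0.7   0.22 -0.62] Falong 0.32 pos [486.03 -51.91  75.67] bottom z 48.27 stand x -24.70 tiltfwd 0.0000 gap 0.163
```

View pics/c22.png

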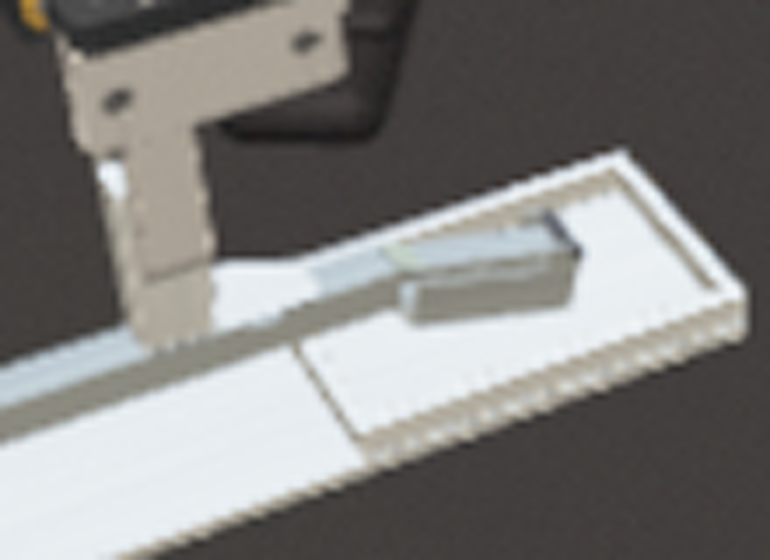

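View pics/s22.png

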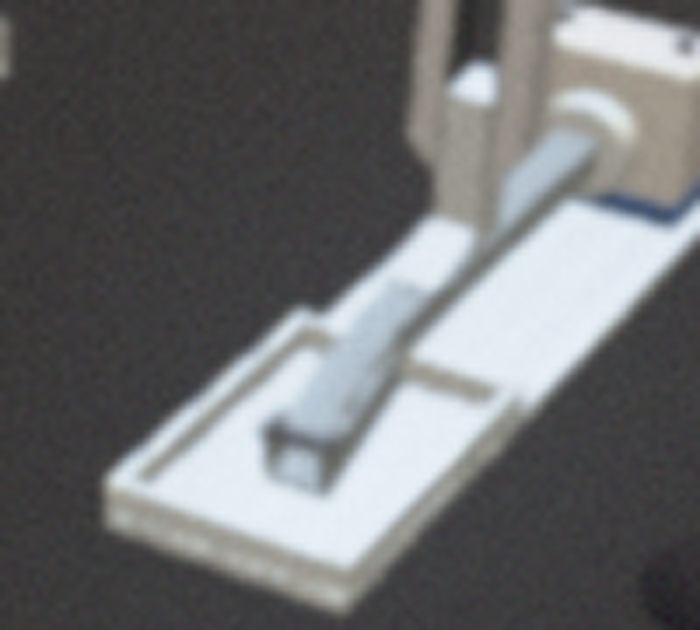

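View pics/w22.png

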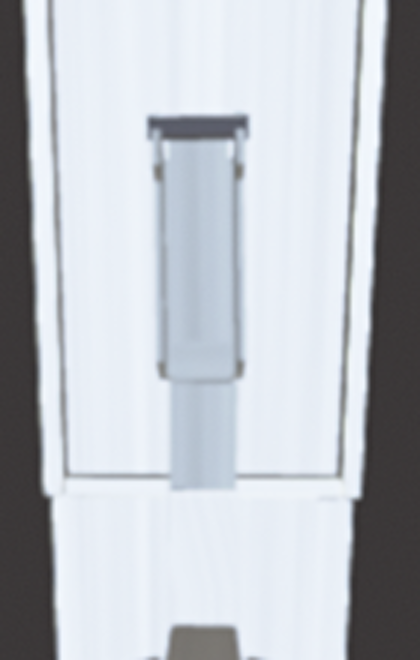

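Run:
```python
from h import *
F={c:optics.grab_frame(c) for c in ["scene","side","wrist"]}
cu=lambda c,x0,y0,s:[(c[0]+.5)/s-.5+x0,(c[1]+.5)/s-.5+y0]
so=np.array([.4956,.0141,.0055])-np.array([.1484,.9889,0])*.042
S=np.array([[.1484,.9889,0],[-.9889,.1484,0],[0,0,1]])
def rep(n,a,b,w):
    p=tri([(F["scene"],cu(a,170,190,7)),(F["side"],cu(b,270,150,7)),(F["wrist"],cu(w,210,20,3))]); print(n,(1000*S@(p-so)).round(1))
    p=tri([(F["scene"],cu(a,170,190,7)),(F["wrist"],cu(w,210,20,3))]); print(n,(1000*S@(p-so)).round(1))
rep("hinge near end(-y)",(575,255),(330,440),(248,128))
rep("hinge far",(545,215),(270,428),(150,128))
rep("lip -y",(420,268),(430,300),(240,380)); rep("lip +y",(385,250),(395,283),(160,380))
# rear saddle bottom
for n,c in (("saddle rear bottom",(412,322)),("front bottom",(572,303))):
    for z in (.0115,.0215): print(n,z,(1000*S@(onz(F["scene"],cu(c,170,190,7),z)-so)).round(1))
print("lip wrist at rod z",(1000*S@(onz(F["wrist"],cu((200,380),210,20,3),.0485)-so)).round(1))
print("rear walls wrist z20",(1000*S@(onz(F["wrist"],cu((200,375),210,20,3),.035)-so)).round(1))
print("hinge wrist",[(z,(1000*S@(onz(F["wrist"],cu((200,127),210,20,3),z)-so)).round(1)) for z in (.025,.030,.035)])
```

```text
hinge near end(-y) [96.9 -1.6 23.8]
hinge near end(-y) [98.8 -9.4 25.6]
hinge far [99.4  4.7 31.3]
hinge far [99.1 13.2 25.8]
lip -y [41.3 -0.3 44.4]
lip -y [45.2 -8.8 41.3]
lip +y [40.5  4.6 49.6]
lip +y [43.6 10.5 36. ]
saddle rear bottom 0.0115 [50.6  9.   6. ]
saddle rear bottom 0.0215 [46.5 -2.5 16. ]
front bottom 0.0115 [97.4 -7.8  6. ]
front bottom 0.0215 [ 92.5 -19.1  16. ]
lip wrist at rod z [42.1  1.6 43. ]
rear walls wrist z20 [43.2  1.6 29.5]
hinge wrist [(0.025, array([100.4,   1.7,  19.5])), (0.03, array([99.1,  1.7, 24.5])), (0.035, array([97.9,  1.7, 29.5]))]
```

Call:
{"method": "play_rows", "body": {
  "targets": "0 0 0 0 -0.5 0 255;0 0 0 0 -0.6 0 255;0 0 0 0 -0.6 0 255;0 0 0 0 -0.4 0 255;0 0 0 0 -0.2 0 255;0 0 0 0 -0.2 0 255;0 0 0 0 -0.2 0 255;0 0 0 0 -0.2 0 255;0 0 0 0 -0.2 0 255;0 0 0 0 0 0 255;0 0 0 0 0 0 255"
}}

```text
time: 35.5
eef_pos: [0.4906, -0.0211, 0.0757]
tcp_rot: [[0.989, -0.146, 0.0], [-0.146, -0.989, 0.0], [0.0, -0.0, -1.0]]
ft_force: [-0.3, -0.2, -0.9]
finger_gap: 0.167
```

```bash
python3 rd.py 1;  python3 - <<'E'
from h import *
f=optics.grab_frame("scene"); crop(f["image"],170,190,280,270,7,"c23.png")
f=optics.grab_frame("wrist"); crop(f["image"],210,20,350,240,3,"w23.png")
E
```

```text
[-3.0000e-01 -4.1000e-01 -7.8000e-01  4.9062e+02 -2.1210e+01  7.5680e+01]
t 35.55 mean F [-0.3  -0.41 -0.78] Falong -0.45 pos [490.62 -21.21  75.68] bottom z 48.28 stand x 6.34 tiltfwd -0.0000 gap 0.163
```

View pics/c23.png

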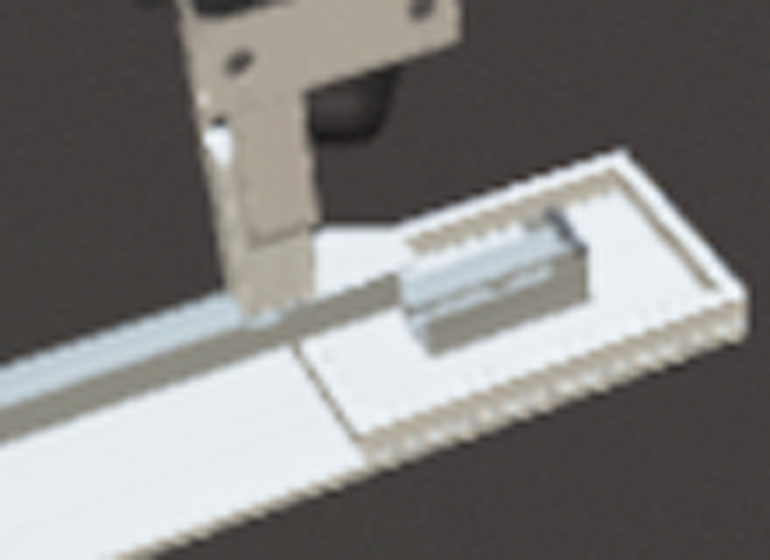

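View pics/w23.png

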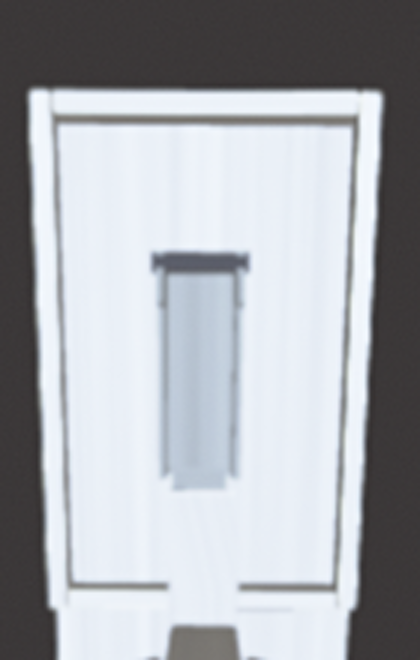

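Call:
{"method": "play_rows", "body": {
  "targets": "0 0 0 0 0 -0.5 255;0 0 0 0 0 -3 255;0 0 0 0 0 -4 255;0 0 -0.1 0 0 0 255;0 0 -0.05 0 0 0 255;0 0 0 0.38 -4.72 0 255;0 0 0 0.38 -4.72 0 255;0 0 0 0.38 -4.72 0 255;0 0 0 0.38 -4.72 0 255;0 0 0 0.38 -4.72 0 255;0 0 0 0.38 -4.72 0 255;0 0 0 0.38 -4.72 0 255;0 0 0 0.38 -4.72 0 255;0 0 0 0 0 0 255;0 0 0 0 0 0 255;0 0 0 0 0 0 255;0 0 0 0 0 0 255"
}}

```text
time: 37.35
eef_pos: [0.5202, 0.3551, 0.1511]
tcp_rot: [[1.0, 0.001, 0.0], [0.001, -1.0, -0.0], [0.0, 0.0, -1.0]]
ft_force: [0.1, -0.2, -0.3]
finger_gap: 0.167
```

```bash
python3 rd.py 2
python3 - <<'E'
from h import *
f=optics.grab_frame("wrist"); cv2.imwrite("pics/w24.png",f["image"])
E
```

```text
[ 1.4800e+00 -1.2000e-01 -3.0000e-01  5.2022e+02  3.5510e+02  1.5118e+02]
[ 1.0000e-02  5.8000e-01 -1.0800e+00  5.2022e+02  3.5521e+02  1.5119e+02]
t 37.45 mean F [ 0.74  0.23 -0.69] Falong 0.23 pos [520.22 355.16 151.18] bottom z 123.78 stand x 382.92 tiltfwd 0.0000 gap 0.165
```

View pics/w24.png

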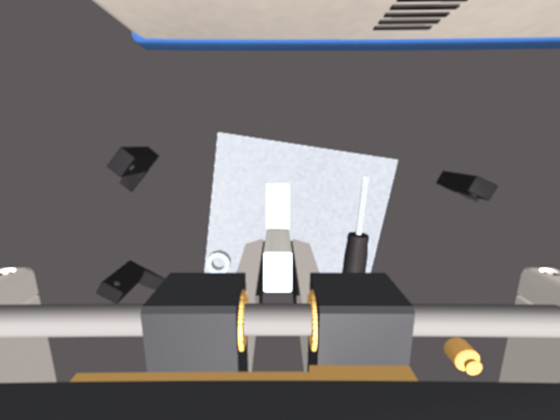

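Call:
{"method": "play_rows", "body": {
  "targets": "0 0 0 0 0 4 255;0 0 0 0 0 4 255;0 0 0 0 0 2.5 255;0 0 0 0 0 1 255;0 0 0 0 0 0.2 255;0 0 0 0 0 0 255;0 0 0 0 0 0 255;0 0 0 0 0 0 255"
}}

```text
time: 38.3
eef_pos: [0.5211, 0.3571, 0.0358]
tcp_rot: [[1.0, 0.003, 0.003], [0.003, -1.0, 0.002], [0.003, -0.002, -1.0]]
ft_force: [-0.2, 0.2, -0.5]
finger_gap: 0.166
```

```bash
python3 rd.py 2
```

```text
[-2.9000e-01  5.2000e-01 -1.0000e-02  5.2084e+02  3.5704e+02  3.5470e+01]
[-4.1000e-01 -3.1000e-01 -1.1300e+00  5.2058e+02  3.5693e+02  3.5040e+01]
t 38.4 mean F [-0.35  0.11 -0.57] Falong 0.11 pos [520.71 356.98  35.26] bottom z 7.86 stand x 384.80 tiltfwd -0.0000 gap 0.17
```

Call:
{"method": "play_rows", "body": {
  "targets": "0 0 0 0 0 0.2 255;0 0 0 0 0 0 255;0 0 0 0 0 0 255;0 0 0 0 0 0 255;0 0 0 0 0 0 255"
}}

```text
time: 38.9
eef_pos: [0.5198, 0.3565, 0.0316]
tcp_rot: [[1.0, 0.003, -0.0], [0.003, -1.0, -0.0], [-0.0, 0.0, -1.0]]
ft_force: [0.2, -0.5, -0.6]
finger_gap: 0.168
```

```bash
python3 rd.py 2
```

```text
[ 1.1000e+00  2.9000e-01 -1.5000e-01  5.1987e+02  3.5646e+02  3.1590e+01]
[ 1.6000e-01  3.4000e-01 -1.2100e+00  5.1986e+02  3.5651e+02  3.1610e+01]
t 39.0 mean F [ 0.63  0.32 -0.68] Falong 0.31 pos [519.86 356.48  31.6 ] bottom z 4.20 stand x 384.18 tiltfwd 0.0000 gap 0.167
```

Call:
{"method": "play_rows", "body": {
  "targets": "0 0 0 0 0 0.1 255;0 0 0 0 0 0.05 255;0 0 0 0 0 0 255;0 0 0 0 0 0 255;0 0 0 0 0 0 255"
}}

```text
time: 39.5
eef_pos: [0.52, 0.3565, 0.0304]
tcp_rot: [[1.0, 0.003, 0.0], [0.003, -1.0, -0.0], [0.0, 0.0, -1.0]]
ft_force: [-0.4, -1.0, 1.9]
finger_gap: 0.168
```

```bash
python3 rd.py 2
```

```text
[-1.1300e+00 -7.0000e-02  6.9000e-01  5.1997e+02  3.5650e+02  3.0390e+01]
[-8.0000e-02  1.2000e-01  1.1300e+00  5.1997e+02  3.5651e+02  3.0400e+01]
t 39.6 mean F [-0.6   0.02  0.91] Falong 0.03 pos [519.97 356.51  30.4 ] bottom z 3.00 stand x 384.22 tiltfwd 0.0000 gap 0.167
```

Light contact with the mat. Release to the half-open gap and lift away.

Call:
{"method": "play_rows", "body": {
  "targets": "0 0 0 0 0 0 190;0 0 0 0 0 0 150;0 0 0 0 0 0 140;0 0 0 0 0 0 140;0 0 0 0 0 0 140;0 0 0 0 0 -1 140;0 0 0 0 0 -3 140;0 0 0 0 0 -4 140;0 0 0 0 0 -4 140;0 0 0 0 0 -4 140;0 0 0 0 0 0 140;0 0 0 0 0 0 140;0 0 0 0 0 0 140"
}}

```text
time: 40.9
eef_pos: [0.5192, 0.3561, 0.1887]
tcp_rot: [[1.0, 0.003, -0.002], [0.003, -1.0, -0.001], [-0.002, 0.001, -1.0]]
ft_force: [-0.7, 0.6, 0.1]
finger_gap: 0.451
```

```bash
python3 rd.py 1
python3 - <<'E'
from h import *
for c in ["scene","side","wrist"]:
    f=optics.grab_frame(c); cv2.imwrite(f"pics/{c}_end.png",f["image"])
    if c!="wrist":
        for n in ["driver","collar","jar","weight","pan_box","wedge_center","clip"]:
            for r in boxes_of(c,n)[:4]: print(c,n,round(r["confidence"],2),(np.array(r["extent"])*[560,420,560,420]).round(1))
a=cv2.imread("pics/scene_end.png"); crop(a,110,140,410,300,2.6,"sce.png")
E
```

```text
[-2.4000e-01 -1.2300e+00  2.2000e-01  5.1896e+02  3.5598e+02  1.8792e+02]
t 40.95 mean F [-0.24 -1.23  0.22] Falong -1.23 pos [518.96 355.98 187.92] bottom z 160.52 stand x 383.55 tiltfwd -0.0000 gap 0.45
scene driver 0.77 [341.1 203.9  38.9  18.1]
scene collar 0.48 [187.9 354.4  46.3  49.2]
scene jar 0.86 [294.1 277.   28.9  45.6]
scene weight 0.87 [357.1 258.7  15.6  24.5]
scene pan_box 0.57 [188.4 352.   44.2  52.4]
scene wedge_center 0.77 [412.5 204.   15.3  33.6]
scene wedge_center 0.75 [340.  171.3  25.3  22.9]
scene wedge_center 0.64 [309.9 144.7  16.3  19.7]
scene wedge_center 0.59 [275.1 153.8  10.3  31. ]
scene clip 0.62 [228.1 220.8  24.6  18.2]
scene clip 0.36 [293.1 274.3  32.3  50.7]
side driver 0.59 [185.6 246.9  46.7  51.1]
side collar 0.7 [244.2 156.3   7.4   5.1]
side collar 0.68 [294.1 281.6  11.5  17.7]
side jar 0.79 [212.6 160.6   5.7  35.7]
side jar 0.48 [287.  151.4  84.7  85.3]
side jar 0.27 [306.  200.6  21.7  19.9]
side weight 0.73 [182.1 203.2  18.4  19.6]
side wedge_center 0.94 [340.5 275.9  28.   33. ]
side wedge_center 0.74 [232.6 271.5  21.   51.2]
side wedge_center 0.64 [132.5 257.6  19.7  31.1]
side wedge_center 0.62 [306.2 326.1  38.9  38.5]
side clip 0.52 [304.9 203.8  25.9  18.8]
```

View pics/sce.png

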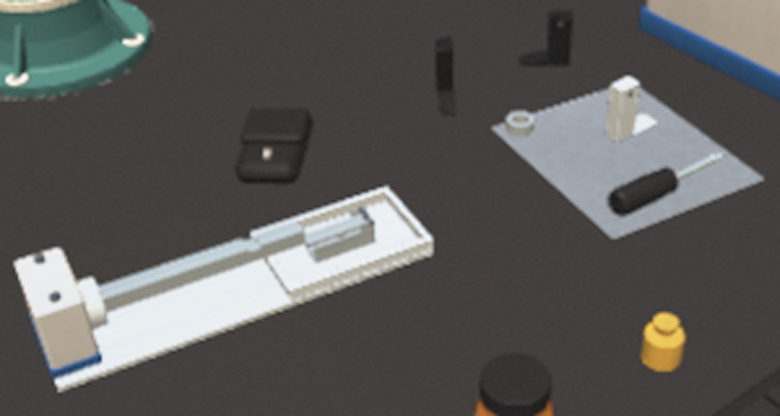

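View pics/side_end.png

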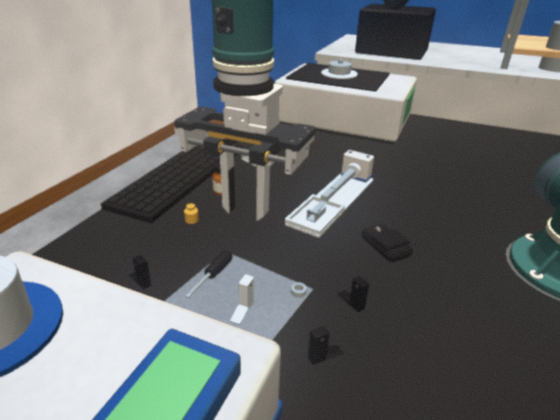

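The final pictures show the wedge upright on the mat at scene (353,182) and the clip flat in the tray at scene (240,230). The other things sit at their starting pixels, and the gripper is clear.

```bash
python3 -c "
from cell import bot
print(bot.finish_job())"
```

```text
the job is handed in; nothing more can be done
None
```

The job is handed in. The spring clip came off the rod and lies flat in the catch tray. The wedge stands upright and released on the mat at its original spot. It was done by about 41 s of the 72 s allowed, and `finish_job` gave no verdict.

**What I did:** I gripped the silver wedge (the other three like it are black) and lowered it until I felt the rod. Then I slid it under the lip with a net downward press of about 0 to 3 N once it was under the leaf. The push along the rod rose to about 12 to 14 N, including friction on the rod. The clip then travelled ahead of the wedge and off the free end.

**Problems on the way:**
- **Press before the lip:** on the bare rod the press reached about 6 N, so I backed it off before going under the lip.
- **Clip hung up:** after leaving the rod, the clip stayed with its lip on the rod's end edge. I nudged it off with the wedge nose, and it dropped flat.

**Last checks:**
- **Final pictures:** they show the clip level in the tray, the wedge upright on the mat, the other things where they started, and the gripper clear of everything.
- **What I could not measure directly:** the leaf angle and the separate contact forces on clip and rod. I inferred them from the wrist force, the wedge position and the pictures.
- **Network misreads:** in the last pass the networks mislabelled some things. The scene camera reported the collar at the pan box, and the side camera gave a partial jar and no pan box. I relied on the pictures for those.

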